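# Pack the mounting kit, stack the cartons on it and tally the set

### The job

Pack the three aluminium mounting parts into the kit box so that they interlock, each sitting level and all below the rim, which works in one order only. Then stack every sealed carton lying on the bench squarely in one column on top of the box, lined up with it, and only when the column is complete push the tally knob fully to its end and let it spring back home. Do not disturb the bin, the tape and the screwdriver.

Things in the scene. Friction and masses are not known exactly. Their poses are not given: they have to be found in the camera images.
- kit_floor (a point): Centre of the inside floor of the kit box: open, fixed, corrugated board, 200 x 66 x 80 mm high outside; floor and walls 6 mm, so inside 188 (x) x 54 (y) x 74 mm deep, rim 74 mm above this point, this point 6 mm above the bench. x along the box, z up. The set may be packed either way round; the x positions given with the parts are for one way (other way: all parts turned, x negated).
- foot_grip (a point): Foot bracket, aluminium, 0.33 kg: base plate 128 (x) x 49 x 14 mm; upright web 16 mm thick (x), 49 wide, to 70 mm high. Stands on its base. This point is in the web, 56 mm above the underside, 38 mm from the -x end, 90 from the +x end. Grip the web across x. In the box it lies on the floor at one end: this point at x = -53 mm from the box centre, its x along the box's x.
- step_grip (a point): Step bracket, aluminium, 0.32 kg: block 50 (x) x 49 x 30 mm high; from its -x side an arm 46 mm long at 17 to 30 mm height; on top a lug 16 thick (x), 49 wide, 30 to 70 mm high. This point is in the lug, 56 mm up, 39 mm from the +x end, 57 from the arm's tip. Grip across x. In the box: block on the floor at the other end, arm over the foot's base; this point at x = +52 mm, x along the box's x.
- elbow_grip (a point): Elbow, aluminium, 0.26 kg: leg 32 (x) x 49 x 18 mm high; on it a plate 60 mm long, 18 to 30 mm high, overhanging to +x; on that a lug 16 thick (x), 49 wide, 30 to 56 mm high. This point is in the lug, 42 mm up, 32 mm from the -x end. Grip across x. In the box: leg on the foot's base between web and arm tip, plate over the arm; this point at x = -9 mm, x along the box's x.
- tally_knob (a point): Centre of the black knob of the tally slide: 18 mm (along x) x 34 x 36 mm high, its top 60 mm above the bench, on a fixed grey base 170 x 56 x 22 mm. It slides along its own +x from rest; there is free space on its -x side to push it from.
- tally_slide (a joint): Travel of the tally knob in m: 0 at rest, 0.050 at its end stop. A return spring pushes it back (about 3 N at rest, 6.5 N at the end).
- carton0_mid (a point): Centre of a sealed plain carton, 200 (x) x 66 (y) x 40 mm high, 0.2 to 0.4 kg, lying flat; grip it across its 66 mm width. Two or three of the three cartons are present.
- carton1_mid (a point): Centre of a sealed plain carton, 200 (x) x 66 (y) x 40 mm high, 0.2 to 0.4 kg, lying flat; grip it across its 66 mm width. Two or three of the three cartons are present.
- carton2_mid (a point): Centre of a sealed plain carton, 200 (x) x 66 (y) x 40 mm high, 0.2 to 0.4 kg, lying flat; grip it across its 66 mm width. Two or three of the three cartons are present.
- bin: Bystander: small blue open bin, 90 x 80 x 45 mm, origin at the centre of its underside.
- tape_c (a point): Bystander: roll of brown tape lying flat, 90 mm across, 24 mm high; this point is at its centre.
- driver_grip (a point): Bystander: screwdriver lying on the bench; this point is on its handle.
Mind the look-alikes: they are no part of the job. Leave any purple or turquoise look-alike of the part that bears carton1_mid alone. Leave any turquoise look-alike of the part that bears step_grip alone.

How it is judged:
By the outcome, as a careful person would: the job done as asked, in the order asked, and still so for the second after the job is handed in, with the robot touching nothing.
Of carton0, carton1, carton2 only 2 to 3 are there at a start; the rules pass over those that are not, and their reading is None.
At some moment in a run one of foot, step, elbow may be knocked a few centimetres aside while the robot is not near it.
It also fails if it takes over 208 s, if anything falls off the work surface, if the arm or the gripper's body presses on something with over 40 N, if the wrist force passes 120 N, or if a joint passes its speed limit or range.

### The arm

A 7-joint arm with a two-finger parallel gripper is mounted at the origin on the work surface. World frame = base frame: x ahead of the robot, y to its left, z up, the work surface at z = 0. Lengths are in m, angles in rad, forces in N, time in s.
With the tool pointing down it reaches from about 0.425 to 0.925 m from the base axis. Payload 6.8 kg.
Tool frame: the origin (TCP) lies at the very end of the fingers, on their centre line; the grasp point (between the pads) lies 19 mm behind it; z points along the fingers, x is the direction in which the jaws open and shut, and the axes are right-handed (so a half turn about z gives the same grasp; the last joint's range is limited). The gripper opens to 85 mm and grips with 20 to 120 N. Pads are 22 mm wide; open, the fingers measure 114 mm over their backs; the gripper's body (76 mm by 85 mm) begins 54 mm behind the grasp point. The pads swing forward as they close: fully open they stand 13 mm farther back than shut.
Start: joints at [1.098, 0.477, 0.022, 1.555, -0.011, 1.109, -0.083], TCP at [0.241, -0.631, 0.231] pointing down, gripper open.
Joint ranges: [-2.96, 2.96], [-0.34, 2.1], [-1.41, 1.46], [0.24, 2.44], [-1.37, 4.51], [0.17, 1.92], [-2.96, 2.96]. Speed limits (rad/s): [2.39, 2.39, 3.14, 3.14, 3.14, 3.14, 3.14].

### API

Orientations are given as a unit quaternion [w, x, y, z].
In Python, from station import bot gives the robot as it stands.
- The arm moves only by the shell command python3 -m creep 'ROWS' [FORCE]. ROWS is JSON, a list that holds one entry, the list of rows, each a list of 7 numbers: the shift along the tool's x, y, z in cm, then the turn, a rotation vector about the tool's x, y, z in rad, then the opening, from 0 (shut) to 1 (fully open). In form: [[[dx, dy, dz, wx, wy, wz, claw], ...]]. A call has 1 to 10 rows; each row is the pose to reach, as a shift and turn from the pose commanded when the call began, along the tool's axes at that moment; what a row does not reach only later rows make up. A row lasts 1/8 s, in which the tool goes at most 62.5 mm and 10.7 degrees, less where a joint would pass 70% of its speed; a pose out of reach is approached as far as the arm can. A call with a gripper value outside its range is refused whole. The fingers move at their own pace and stop on an object; FORCE is the grip in N (left out, the last holds). Time passes only in rows, so rows that repeat a pose let the fingers close. It gives the time, the measured TCP pose, the force and the opening at its end, in the units of the state.
- bot.get_obs(): the state, without advancing time (a new reading comes with each control period).
- bot.read_camera(name): name is "side" or "top" or "wrist"; returns (picture, depth): 384x512x3 uint8, blue, green, red; 384x512 float32, m along the optical axis (not along the pixel's ray), 0 where there is no reading.
- bot.calibration(name): a dict with "mtx" (3x3 intrinsics, pixels), "rvec" (rotation vector, rad) and "tvec" (3), from world to camera coordinates, as OpenCV has them. Camera axes: x right, y down, z forward; pixel columns grow to the right and rows downward; lengths in m; the calibration is good to about 2 mm. A picture is of the moment at which its call begins: read the wrist's pose just before it. calibration takes no time and is no camera call; for the wrist camera it gives the pose at the moment of the call.
- bot.hand_in(): hands the job in, once; it reports no verdict.
Trained networks look in the newest picture that a camera, given by its name, has taken for a name from the list of things; names that differ only in an ending like _2 or _b are one class to them, and where a whole thing is asked for, a point or a joint stands for the part that bears it (a point fixed in the world has none). Each returns a list of dicts, best first, with "p" (0 to 1); they miss things now and then, are a little off and sometimes report something else, mostly with a low value. They report only what shows in the picture. A call takes as long as a camera call. They do not tell look-alikes from the thing itself.
- bot.find_in(camera, label): "xy" ([column, row] in pixels, amid what is visible of it).
- bot.silhouettes(camera, label): "mask" (384x512 bool, what is visible of it) and "xy" ([column, row] in pixels, amid what is visible of it).
The state is a dict: "t": time; "q": joint angles; "joint_vel": joint speeds; "joint_torque": joint torques, N m; "eef_pos": TCP position; "tool_rot": TCP orientation; "contact_force": force on the tool from outside, world axes, zero at the start; "torque": the same for the moment, N m; "gripper_width": opening from 0.0 (shut) to 1.0 (fully open).
Only numpy, scipy, OpenCV 4.12 (cv2) and the standard library are available. Lean on these libraries where they do the work, as an engineer would, in place of code of your own. Each camera call takes 0.05 s, during which the arm holds its last target.

## Working session

There is one attempt and no reset: what is moved stays moved. The work goes in short steps, Python scripts to look and compute and a shell command to move; the robot and the scene stay as the last step left them, time stands still between calls to the robot, and variables do not carry over. Pictures are saved under pics/ and viewed, and the job is handed in when it is done.

```bash
mkdir -p pics; ls
python3 - <<'E'
from station import bot
import cv2,numpy as np
print(bot.get_obs())
for n in ["side","top","wrist"]:
    im,d=bot.read_camera(n)
    cv2.imwrite(f"pics/a_{n}.png",im); c=bot.calibration(n)
    print(n,c['mtx'].tolist(),np.ravel(c['rvec']),np.ravel(c['tvec']))
E
```

```text
pics
{'t': 0.0, 'q': array([ 1.09794441,  0.47779639,  0.02232884,  1.5564575 , -0.01150924,
        1.10929244, -0.08309609]), 'joint_vel': array([-0.00091222,  0.00152367, -0.00040186, -0.00131465,  0.00124681,
        0.00182066, -0.00090666]), 'joint_torque': array([-1.00034072e-06, -5.96456122e+01,  1.60791814e+00, -2.81199878e+01,
        1.24719847e-02,  9.38360958e-03,  2.42095304e-06]), 'eef_pos': array([ 0.24056717, -0.63004032,  0.23032544]), 'tool_rot': array([-4.66101628e-04,  8.23633833e-01, -5.67121218e-01, -7.84927347e-04]), 'contact_force': array([ 0.51224433,  0.94166375, -0.60277112]), 'torque': array([-0.0441605 , -0.03026747,  0.00023204]), 'gripper_width': 1.0027490489072117}
side [[365.1246031026916, 0.0, 253.7941139786011], [0.0, 365.1246031026916, 194.14234664754048], [0.0, 0.0, 1.0]] [ 0.9937258  -2.39555343  1.09871252] [0.41514226 0.27404247 0.9875725 ]
top [[374.0091263505576, 0.0, 253.75181888075466], [0.0, 374.0091263505576, 182.72252567568268], [0.0, 0.0, 1.0]] [ 2.14263873 -2.16710387  0.13827277] [0.08165192 0.53853507 1.18250105]
wrist [[309.0629328082691, 0.0, 250.96524252310022], [0.0, 309.0629328082691, 194.58485048083506], [0.0, 0.0, 1.0]] [-2.38968239  1.64338215  0.23650286] [-0.67312395 -0.03726687  0.37902139]
```

View pics/a_side.png

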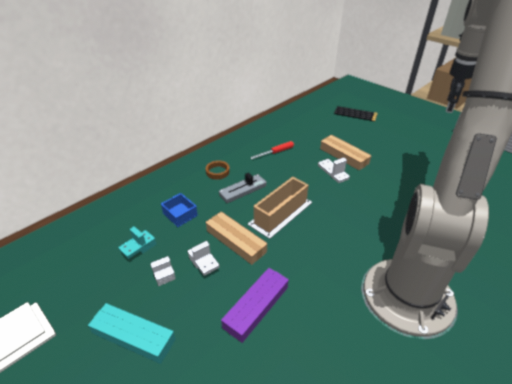

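View pics/a_top.png

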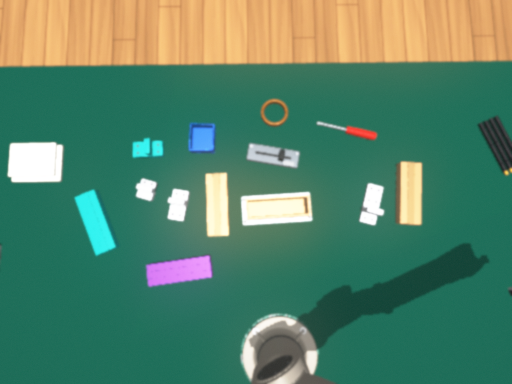

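View pics/a_wrist.png

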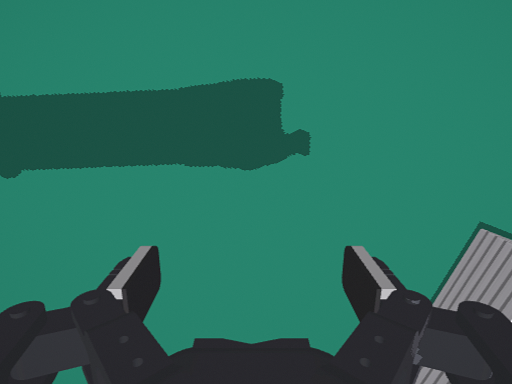

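```bash
cat > h.py <<'E'
from station import bot
import cv2,numpy as np
from scipy.spatial.transform import Rotation as R
def cal(n):
    c=bot.calibration(n); Rm,_=cv2.Rodrigues(np.array(c['rvec'],float)); return np.array(c['mtx']),Rm,np.ravel(c['tvec'])
def cloud(n,d,c=None):
    K,Rm,t=c or cal(n)
    v,u=np.mgrid[:384,:512]
    P=np.stack([(u-K[0,2])/K[0,0]*d,(v-K[1,2])/K[1,1]*d,d],-1)-t
    W=P@Rm; W[d<=0]=np.nan
    return W
def proj(n,p,c=None):
    K,Rm,t=c or cal(n); q=Rm@np.asarray(p,float)+t; q=K@q; return q[:2]/q[2]
def onz(n,uv,z,c=None):
    K,Rm,t=c or cal(n); r=Rm.T@np.linalg.inv(K)@np.array([uv[0],uv[1],1.]); o=-Rm.T@t
    return o+r*(z-o[2])/r[2]
def crop(n,im,u0,v0,u1,v1,s,name):
    c=cv2.resize(im[v0:v1,u0:u1],None,fx=s,fy=s,interpolation=cv2.INTER_CUBIC); cv2.imwrite(f"pics/{name}.png",c)
E
python3 - <<'E'
from h import *
im,d=bot.read_camera("top"); np.savez("top0.npz",im=im,d=d)
W=cloud("top",d)
for l in ["kit_floor","foot_grip","step_grip","elbow_grip","tally_knob","carton0_mid","bin","tape_c","driver_grip"]:
    for r in bot.find_in("top",l)[:5]:
        u,v=np.round(r['xy']).astype(int); print(l,round(r['p'],2),u,v,np.round(W[v,u],3))
crop("top",im,120,120,320,240,4,"crop1")
crop("top",im,340,140,440,240,5,"crop2")
print(bot.get_obs()['t'])
E
```

```text
kit_floor 0.84 275 210 [0.452 0.006 0.005]
foot_grip 0.75 372 203 [ 0.47  -0.312  0.015]
step_grip 0.92 176 202 [0.477 0.321 0.066]
step_grip 0.67 147 149 [0.647 0.415 0.073]
step_grip 0.36 278 155 [ 0.631 -0.005  0.032]
elbow_grip 0.54 145 189 [0.52  0.423 0.056]
tally_knob 0.62 279 158 [ 0.615 -0.007  0.059]
carton0_mid 0.95 404 191 [ 0.506 -0.409  0.04 ]
tape_c 0.64 274 107 [0.805 0.003 0.003]
driver_grip 0.67 357 129 [ 0.718 -0.271  0.025]
driver_grip 0.63 275 208 [0.458 0.006 0.007]
0.65
```

View pics/crop1.png

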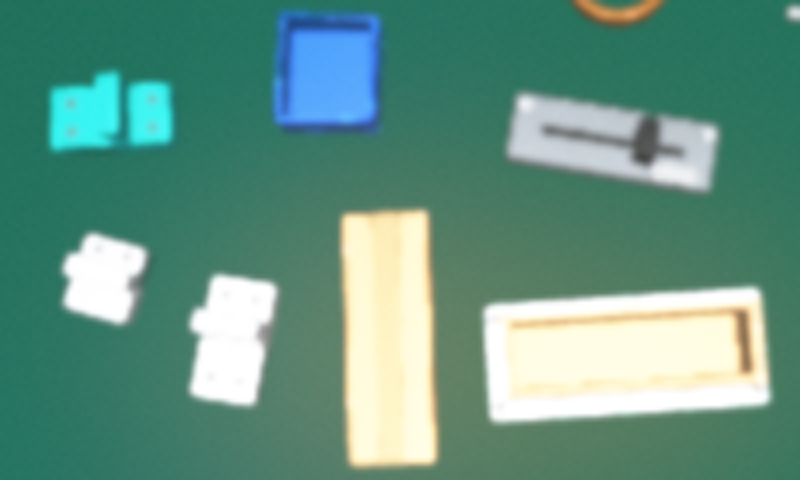

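View pics/crop2.png

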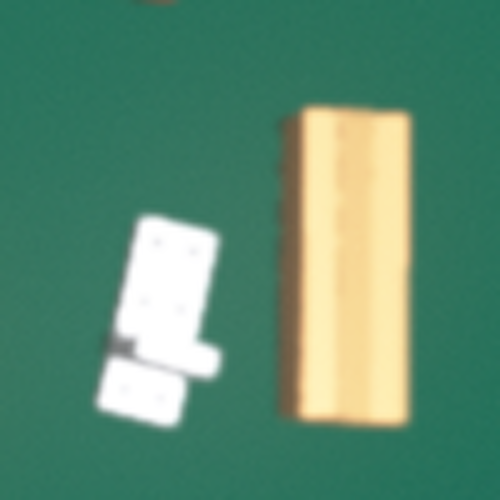

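Run:
```python
from h import *
z=np.load("top0.npz"); im,d=z['im'],z['d']; W=cloud("top",d)
bench=W[300:330,120:230,2]; print("bench z",np.nanmean(bench),np.nanstd(bench))
def reg(name,u0,v0,u1,v1,lo,hi):
    w=W[v0:v1,u0:u1].reshape(-1,3); m=(w[:,2]>lo)&(w[:,2]<hi); p=w[m]
    (c,s,a)=cv2.minAreaRect((p[:,:2]*1000).astype(np.float32))
    print(name,m.sum(),"mean",np.round(p.mean(0)*1000),"rect",np.round(c),np.round(s),round(a,1))
reg("foot lug",350,175,392,230,.05,.08); reg("foot base",350,175,392,230,.008,.02); reg("foot",350,175,392,230,.008,.08)
reg("step lug",162,182,196,228,.05,.08); reg("step",162,182,196,228,.008,.08);reg("step lo",162,182,196,228,.02,.04)
reg("elbow lug",130,172,162,204,.045,.07);reg("elbow",130,172,162,204,.008,.07);reg("elbow lo",130,172,162,204,.02,.04)
reg("cartonA",200,165,234,245,.03,.05);reg("cartonB",396,150,428,232,.03,.05)
reg("kit",230,180,325,235,.06,.1);reg("kitfloor",230,180,325,235,.002,.012)
reg("knob",240,138,305,172,.045,.07);reg("slide",240,138,305,172,.012,.07)
np.set_printoptions(linewidth=250)
print((W[182:228:1,162:196:2,2]*1000).round(0))
print((W[174:204:1,130:162:2,2]*1000).round(0))
```

```text
bench z -0.00011395615017459047 0.0023938199681411885
foot lug 99 mean [ 444. -300.   68.] rect [ 445. -301.] [49. 17.] 74.9
foot base 492 mean [ 473. -309.   13.] rect [ 470. -309.] [ 51. 129.] 73.9
foot 623 mean [ 467. -307.   23.] rect [ 470. -309.] [ 51. 129.] 73.9
step lug 88 mean [481. 320.  68.] rect [481. 322.] [50. 16.] 79.9
step 486 mean [472. 322.  36.] rect [473. 323.] [50. 95.] 79.8
step lo 382 mean [470. 323.  29.] rect [473. 323.] [50. 95.] 79.9
elbow lug 80 mean [525. 427.  55.] rect [526. 428.] [50. 16.] 73.7
elbow 311 mean [522. 426.  36.] rect [524. 428.] [50. 60.] 74.0
elbow lo 213 mean [522. 427.  30.] rect [524. 428.] [49. 60.] 73.6
cartonA 1284 mean [471. 196.  40.] rect [472. 196.] [200.  66.] 1.8
cartonB 1309 mean [ 501. -428.   39.] rect [ 502. -429.] [ 67. 200.] 86.1
kit 373 mean [459.   2.  78.] rect [458.   3.] [ 66. 200.] 3.1
kitfloor 1616 mean [458.   5.   5.] rect [462.  -1.] [314. 179.] 89.4
knob 60 mean [628. -14.  59.] rect [629. -14.] [17. 34.] 79.6
slide 858 mean [633.  13.  24.] rect [634.  12.] [170.  57.] 79.6
[[-1. -2. -6.  2. -2. -0. -1. -0. 
[... 4543 characters left out ...]
 35. 30. 25. 10. -0.  3. -2.]
 [-1. -1.  1. -0. 31. 32. 27. 27. 34. 33. 30. 25.  6. -2.  1.  2.]
 [-4.  1. -4. 31. 32. 32. 27. 29. 31. 33. 28. 24. -1. -1.  0. -5.]
 [-4.  0.  4. -2. 28. 30. 26. 28. 27. 32. 32. 14.  0. -2. -3.  1.]
 [ 2. -1.  3.  1. -2. -1. 26. 29. 33. 34. 28. 13. -1. -3.  2. -2.]
 [ 3.  2.  0.  2.  3. -3. -3. 30. 34. 27. 31. 12. -1. -6. -3.  3.]
 [-1. -0. -2. -1. -0.  3. -1. -2.  1. 29. 28.  6.  2. -2.  3.  3.]
 [-5. -1.  2. -2. -2.  3.  3. -0.  0. -2. -1.  2.  1.  0. -2. -0.]
 [ 4. -4. -1. -1.  2. -4. -0. -2. -4.  5. -0. -0.  4. -4.  0. -1.]
 [-2.  1. -2.  2. -2. -1. -2.  2. -0.  1.  0.  2. -1. -2.  5. -0.]
 [-4. -3.  1.  4.  4.  1.  1. -1. -1.  5.  2.  0. -1.  0. -3. -3.]]
```

```bash
cat >> h.py <<'E'
def plan(x,y,z,yaw):
    """x,y,z mm; yaw deg of tool x axis; prints tool-frame shift cm, rotvec"""
    o=bot.get_obs(); w=o['tool_rot']; Rt=R.from_quat([w[1],w[2],w[3],w[0]])
    a=np.radians(yaw); T=R.from_matrix(np.array([[np.cos(a),np.sin(a),0],[np.sin(a),-np.cos(a),0],[0,0,-1]]))
    d=Rt.inv().apply(np.array([x,y,z])/1000-o['eef_pos'])*100
    print("t",round(o['t'],2),"at",np.round(o['eef_pos']*1000,1),"yaw",round(np.degrees(np.arctan2(*Rt.as_matrix()[[1,0],0])),1),"shift cm",np.round(d,2),"rv",np.round((Rt.inv()*T).as_rotvec(),3),"F",np.round(o['contact_force'],1),"w",round(o['gripper_width'],3),"q7",round(o['q'][6],2))
E
python3 -c "
from h import *
plan(445,-300.5,150,-16.1)"
```

```text
t 0.65 at [ 240.8 -630.6  231.3] yaw -69.1 shift cm [-23.55 -30.85   8.13] rv [-0.    -0.    -0.925] F [-0.1  0.3  0.4] w 1.001 q7 -0.08
```

```bash
python3 -m creep '[[[-23.55,-30.85,8.1,0,0,-0.925,0.7],[-23.55,-30.85,8.1,0,0,-0.925,0.7],[-23.55,-30.85,8.1,0,0,-0.925,0.7],[-23.55,-30.85,8.1,0,0,-0.925,0.7],[-23.55,-30.85,8.1,0,0,-0.925,0.7],[-23.55,-30.85,8.1,0,0,-0.925,0.7],[-23.55,-30.85,8.1,0,0,-0.925,0.7],[-23.55,-30.85,8.1,0,0,-0.925,0.7],[-23.55,-30.85,8.1,0,0,-0.925,0.7]]]' 100
python3 - <<'E'
from h import *
plan(445,-300.5,37,-16.1)
for n in["wrist","top"]:
    im,d=bot.read_camera(n); cv2.imwrite(f"pics/b_{n}.png",im)
    if n=="wrist":
        W=cloud("wrist",d); 
        p=W.reshape(-1,3); m=(p[:,2]>.06)&(p[:,2]<.076)&(np.hypot(p[:,0]-.445,p[:,1]+.3)<.05); p=p[m]
        print(len(p),cv2.minAreaRect((p[:,:2]*1000).astype(np.float32)))
E
```

```text
t: 1.78
eef_pos: [0.4444, -0.302, 0.1505]
tool_rot: [0.0, 0.99, -0.141, 0.0]
contact_force: [-0.8, -0.5, 0.7]
gripper_width: 0.699
t 1.77 at [ 444.4 -302.   150.5] yaw -16.2 shift cm [ 1.000e-02 -1.800e-01  1.135e+01] rv [ 0.001 -0.    -0.002] F [-0.8 -0.5  0.7] w 0.699 q7 0.07
1316 ((444.7062072753906, -303.2012634277344), (49.12655258178711, 15.448697090148926), 74.17616271972656)
```

View pics/b_wrist.png

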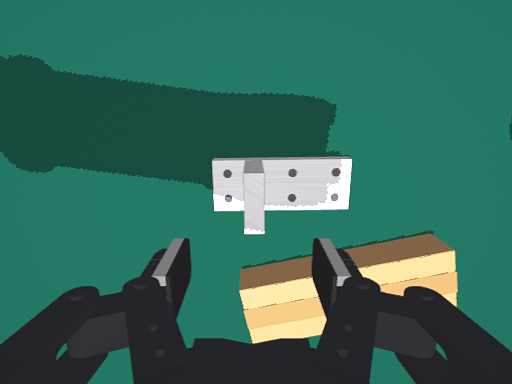

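```bash
python3 -m creep '[[[0.02,0,6,0,0,0,0.6],[0.02,0,9.5,0,0,0,0.6],[0.02,0,11.3,0,0,0,0.6],[0.02,0,11.3,0,0,0,0.5],[0.02,0,11.3,0,0,0,0.1],[0.02,0,11.3,0,0,0,0],[0.02,0,11.3,0,0,0,0],[0.02,0,11.3,0,0,0,0],[0.02,0,11.3,0,0,0,0]]]' 100
python3 - <<'E'
from h import *
plan(445,-302,37,-16.1)
E
```

```text
t: 3.0
eef_pos: [0.4465, -0.3015, 0.039]
tool_rot: [0.001, 0.99, -0.14, 0.001]
contact_force: [1.0, 0.7, 6.4]
gripper_width: 0.171
t 3.0 at [ 446.5 -301.5   39. ] yaw -16.1 shift cm [-0.13  0.09  0.2 ] rv [ 0.001 -0.003 -0.   ] F [1.  0.7 6.4] w 0.171 q7 -0.0
```

```bash
python3 -m creep '[[[0,0,-3,0,0,0,0],[0,0,-8,0,0,0,0],[0,0,-13,0,0,0,0],[0,0,-13,0,0,0,0],[0,0,-13,0,0,0,0]]]' 100
cat >> h.py <<'E'
def tcp():
    o=bot.get_obs(); w=o['tool_rot']; return o['eef_pos'],R.from_quat([w[1],w[2],w[3],w[0]])
def hand(zlo,zhi,name,rad=.1):
    """rect of points in tool frame (mm) between tool z zlo..zhi (m)"""
    p0,Rt=tcp(); c=cal("wrist"); im,d=bot.read_camera("wrist"); cv2.imwrite(f"pics/{name}.png",im)
    W=cloud("wrist",d,c); L=Rt.inv().apply((W.reshape(-1,3)-p0)).reshape(384,512,3)
    return im,W,L
def rect(p):
    c,s,a=cv2.minAreaRect((p[:,:2]*1000).astype(np.float32)); return len(p),np.round(c,1),np.round(s,1),round(a,1)
E
python3 - <<'E'
from h import *
plan(445,-302,37,-16.1)
im,W,L=hand(0,0,"c_wrist")
l=L.reshape(-1,3)
m=(abs(l[:,0])<.15)&(abs(l[:,1])<.06)&(l[:,2]>-.04)&(l[:,2]<.06)
h,e=np.histogram(l[m][:,2],bins=50,range=(-.04,.06)); print([(round(b*1000),n) for b,n in zip(e,h) if n>100])
E
```

```text
t: 3.62
eef_pos: [0.4442, -0.3002, 0.1666]
tool_rot: [-0.0, 0.99, -0.14, -0.001]
contact_force: [-0.8, -0.1, -3.2]
gripper_width: 0.172
t 3.62 at [ 444.2 -300.2  166.6] yaw -16.1 shift cm [ 0.15  0.15 12.96] rv [-0.     0.002 -0.   ] F [-0.8 -0.1 -3.2] w 0.172 q7 0.07
[(-40, np.int64(107)), (-38, np.int64(563)), (-36, np.int64(130)), (-34, np.int64(152)), (-32, np.int64(3506)), (-30, np.int64(566)), (-28, np.int64(207)), (-26, np.int64(192)), (-24, np.int64(188)), (-22, np.int64(184)), (-20, np.int64(176)), (-18, np.int64(162)), (-16, np.int64(147)), (-14, np.int64(141)), (-12, np.int64(145)), (-10, np.int64(117)), (-8, np.int64(109)), (22, np.int64(234)), (24, np.int64(10633)), (26, np.int64(1450)), (28, np.int64(212)), (30, np.int64(213)), (32, np.int64(201)), (34, np.int64(180)), (36, np.int64(168))]
```

View pics/c_wrist.png

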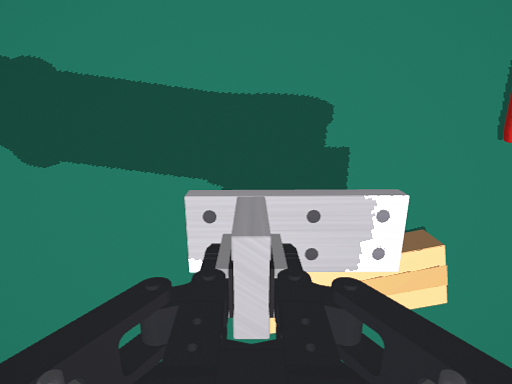

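Run:
```python
from h import *
im,W,L=hand(0,0,"c_wrist2"); l=L.reshape(-1,3); g=im.reshape(-1,3).astype(int)
gray=(g.max(1)-g.min(1)<40)
m=(abs(l[:,0])<.02)&(abs(l[:,1])<.05)&(abs(l[:,2]+.0315)<.003)&gray&(g.max(1)>110); print("lug",rect(l[m]))
from collections import Counter
m=(abs(l[:,0])<.12)&(abs(l[:,1])<.05)&(abs(l[:,2]-.0245)<.0035)&gray&(g.max(1)>110); print("base",rect(l[m]), l[m].min(0),l[m].max(0))
plan(458,3+53,140,-86.9)
```

```text
lug (4033, array([-0.7,  2.3]), array([50.4, 27.1]), 89.3)
base (11956, array([24.8,  1.6]), array([128.1,  49.9]), 0.2) [-0.03914951 -0.02326318  0.02100433] [0.0889085  0.02672603 0.02799768]
t 3.73 at [ 443.8 -299.9  165.6] yaw -16.1 shift cm [ -8.5  -34.59   2.62] rv [1.000e-03 3.000e-03 1.236e+00] F [ 0.  -0.3 -3.5] w 0.168 q7 0.07
```

```bash
python3 -m creep '[[[-4,-6,-2,0,0,0,0],[-5,-12,-2,0,0,0,0],[-5,-17,-2,0,0,0,0],[-5,-17,-2,0,0,0,0],[-5,-17,-2,0,0,0,0]]]' 100
python3 - <<'E'
from h import *
im,W,L=hand(0,0,"d_wrist")
p=W.reshape(-1,3)
m=(abs(p[:,2]-.08)<.005)&(p[:,1]>-.12)&(p[:,1]<.14)&(abs(p[:,0]-.458)<.08); print(rect(p[m]))
plan(458,3+53,140,-86.9)
im,d=bot.read_camera("top");W=cloud("top",d); p=W[180:235,230:325].reshape(-1,3)
m=(abs(p[:,2]-.08)<.012)&(p[:,1]>-.12)&(p[:,1]<.14)&(abs(p[:,0]-.458)<.08); print(rect(p[m]))
E
```

```text
t: 4.35
eef_pos: [0.4435, -0.1235, 0.1862]
tool_rot: [-0.0, 0.99, -0.14, -0.001]
contact_force: [-0.5, -1.0, -2.8]
gripper_width: 0.173
(3405, array([460.8, -32.4]), array([ 66.3, 130.2]), 3.0)
t 4.4 at [ 443.5 -124.3  186.3] yaw -16.2 shift cm [ -3.61 -17.72   4.63] rv [0.002 0.002 1.235] F [ 0.  -0.9 -2.9] w 0.168 q7 -0.25
(354, array([458.7,   3.3]), array([ 66.5, 200.1]), 3.0)
```

View pics/d_wrist.png

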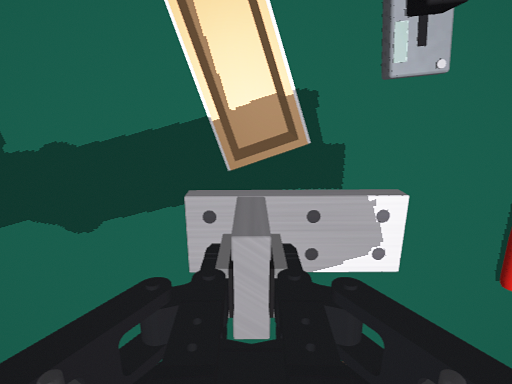

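```bash
cat >> h.py <<'E'
C=np.array([458.8,2.9]); BY=-87.0
def place(bx,hx,hy,z,hyaw=0):
    """put hand-frame point (hx,hy) mm on box x coordinate bx (mm), y=0; TCP height z"""
    a=np.radians(BY); ex=np.array([np.cos(a),np.sin(a)]); ey=np.array([np.sin(a),-np.cos(a)])
    b=np.radians(BY+hyaw); hxv=np.array([np.cos(b),np.sin(b)]); hyv=np.array([np.sin(b),-np.cos(b)])
    T=C+bx*ex-hx*hxv-hy*hyv
    print("TCP",np.round(T,1)); plan(T[0],T[1],z,BY+hyaw)
E
python3 -c "
from h import *
place(-27,24.8,1.6,150)"
```

```text
TCP [457.7  54.7]
t 4.45 at [ 443.5 -124.6  186.5] yaw -16.2 shift cm [ -3.64 -17.62   3.64] rv [1.000e-03 1.000e-03 1.235e+00] F [-0.1  0.3 -3.9] w 0.17 q7 -0.25
```

```bash
python3 -m creep '[[[-3.64,-4,1.6,0,0,0.18,0],[-3.64,-8,1.6,0,0,0.36,0],[-3.64,-12,1.6,0,0,0.54,0],[-3.64,-15,1.6,0,0,0.72,0],[-3.64,-17.62,1.6,0,0,0.9,0],[-3.64,-17.62,1.6,0,0,1.08,0],[-3.64,-17.62,2.6,0,0,1.235,0],[-3.64,-17.62,3.6,0,0,1.235,0],[-3.64,-17.62,3.6,0,0,1.235,0],[-3.64,-17.62,3.6,0,0,1.235,0]]]' 100
python3 - <<'E'
from h import *
place(-27,24.8,1.6,150)
im,W,L=hand(0,0,"e_wrist")
im,d=bot.read_camera("side"); crop("side",im,200,140,360,260,5,"e_side")
im,d=bot.read_camera("top"); crop("top",im,220,160,340,250,6,"e_top")
E
```

```text
t: 5.7
eef_pos: [0.4583, 0.0556, 0.1513]
tool_rot: [0.0, 0.727, -0.687, -0.0]
contact_force: [0.8, 0.3, -3.5]
gripper_width: 0.172
TCP [457.7  54.7]
t 5.7 at [458.3  55.6 151.3] yaw -86.8 shift cm [0.09 0.07 0.13] rv [0.    0.    0.003] F [ 0.8  0.3 -3.5] w 0.172 q7 -1.89
```

View pics/e_wrist.png

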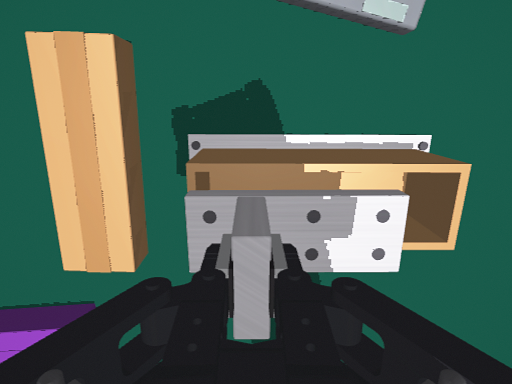

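View pics/e_side.png

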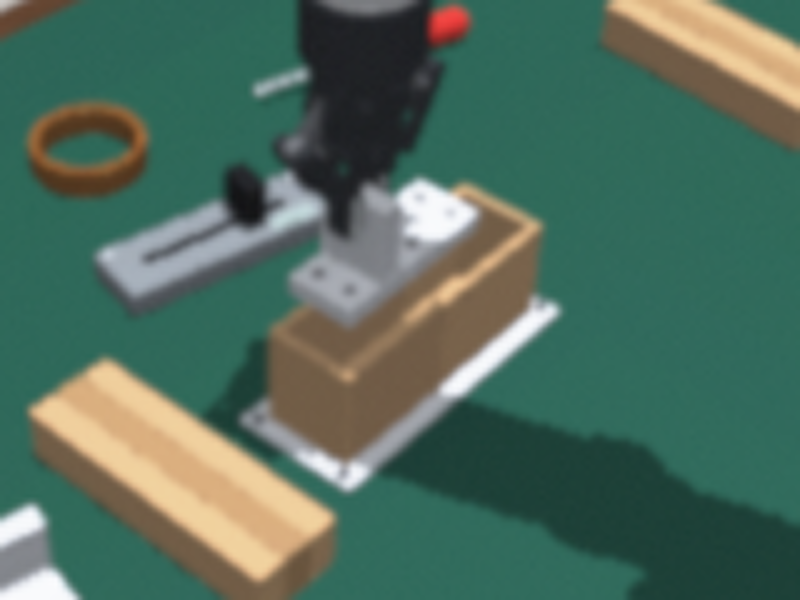

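Run:
```python
from h import *
im,W,L=hand(0,0,"e_wrist2"); l=L.reshape(-1,3)*1000; zw=W.reshape(-1,3)[:,2]*1000
m=(abs(zw-80)<5)&(abs(l[:,1])<70)&(abs(l[:,0]-50)<125)
p=l[m]; print(len(p),p.min(0),p.max(0)); print(rect(p/1000))
m=(abs(l[:,0])<120)&(abs(l[:,1])<50)&(abs(l[:,2]-24.5)<3.5); print("base",rect(l[m]/1000))
```

```text
4207 [-46.8707112  -31.19030291  69.04652331] [154.00548558  35.65586119  76.62956428]
(4207, array([53.6,  2.2]), array([200.9,  66.8]), 0.0)
base (12303, array([24.8,  3.1]), array([ 49.7, 128.4]), 89.9)
```

```bash
python3 -m creep '[[[0.13,0.01,0,0,0,0.003,0],[0.13,0.01,3,0,0,0.003,0],[0.13,0.01,6,0,0,0.003,0],[0.13,0.01,8,0,0,0.003,0],[0.13,0.01,9.5,0,0,0.003,0],[0.13,0.01,10.2,0,0,0.003,0],[0.13,0.01,10.2,0,0,0.003,0]]]' 100
python3 -c "
from h import *
place(-27,24.8,1.6,44.5)"
```

```text
t: 6.78
eef_pos: [0.4582, 0.0547, 0.0493]
tool_rot: [0.0, 0.725, -0.689, -0.0]
contact_force: [-0.0, 0.7, -3.0]
gripper_width: 0.173
TCP [457.7  54.7]
t 6.78 at [458.2  54.7  49.3] yaw -87.0 shift cm [-0.    0.05  0.48] rv [ 0. -0. -0.] F [-0.   0.7 -3. ] w 0.173 q7 -2.0
```

```bash
python3 -m creep '[[[0,0,0.3,0,0,0,0],[0,0,0.5,0,0,0,0],[0,0,0.5,0,0,0,0]]]' 100; python3 -m creep '[[[0,0,0,0,0,0,0.2],[0,0,0,0,0,0,0.3],[0,0,0,0,0,0,0.33],[0,0,0,0,0,0,0.33]]]'
python3 -m creep '[[[0,0,-2,0,0,0,0.33],[0,0,-5,0,0,0,0.33],[0,0,-9,0,0,0,0.33],[0,0,-14,0,0,0,0.33],[0,0,-16,0,0,0,0.33],[0,0,-16,0,0,0,0.33]]]'
python3 - <<'E'
from h import *
plan(481,321.5,150,-10.1)
im,W,L=hand(0,0,"f_wrist")
im,d=bot.read_camera("top"); cv2.imwrite("pics/f_top.png",im)
W=cloud("top",d)
def reg(name,u0,v0,u1,v1,lo,hi):
    p=W[v0:v1,u0:u1].reshape(-1,3); p=p[(p[:,2]>lo)&(p[:,2]<hi)]; print(name,rect(p),p[:,2].mean())
reg("step lug",162,182,196,228,.05,.08); reg("step",162,182,196,228,.008,.08)
reg("elbow lug",130,172,162,204,.045,.07);reg("elbow",130,172,162,204,.008,.07)
E
```

```text
t: 7.15
eef_pos: [0.4587, 0.0547, 0.045]
tool_rot: [-0.0, 0.725, -0.689, 0.0]
contact_force: [-1.5, -0.4, 3.1]
gripper_width: 0.168
t: 7.65
eef_pos: [0.4582, 0.0547, 0.0443]
tool_rot: [-0.0, 0.725, -0.689, 0.0]
contact_force: [-0.0, 0.1, 0.5]
gripper_width: 0.328
t: 8.4
eef_pos: [0.4592, 0.0548, 0.2057]
tool_rot: [-0.001, 0.725, -0.689, 0.001]
contact_force: [0.6, 0.6, -0.6]
gripper_width: 0.331
t 8.4 at [459.2  54.8 205.7] yaw -87.1 shift cm [-26.52  -3.53   5.59] rv [-0.003 -0.002 -1.343] F [ 0.6  0.6 -0.6] w 0.331 q7 -1.86
step lug (87, array([481.1, 321.6]), array([48.8, 15.6]), 79.8) 0.06830005556898124
step (484, array([471.2, 316.6]), array([63. , 95.5]), 80.5) 0.03620244744745773
elbow lug (79, array([525.6, 427.7]), array([50.3, 15.7]), 73.4) 0.05518905717116994
elbow (312, array([510.8, 433.7]), array([54.6, 94. ]), 64.8) 0.035487377978820143
```

View pics/f_wrist.png

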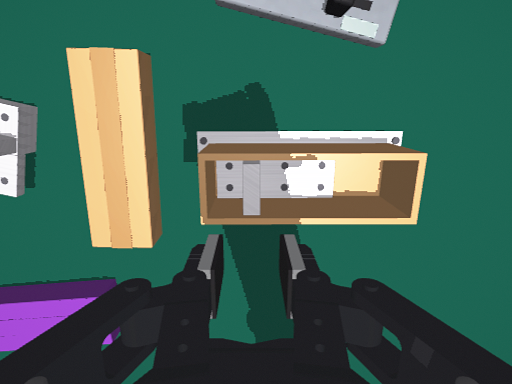

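View pics/f_top.png

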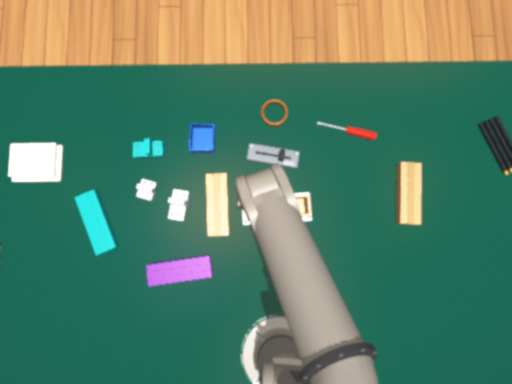

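```bash
cat >> h.py <<'E'
def boxm(W,bx,by=None):
    """world points -> box frame mm"""
    a=np.radians(BY); ex=np.array([np.cos(a),np.sin(a)]); ey=-np.array([np.sin(a),-np.cos(a)])
    p=W.reshape(-1,3)*1000; q=p[:,:2]-C; return np.stack([q@ex,q@ey,p[:,2]-6],1)
E
python3 - <<'E'
from h import *
im,W,L=hand(0,0,"f_wrist2"); B=boxm(W,0)
B=B[np.isfinite(B).all(1)]
rim=B[(abs(B[:,2]-74)<4)&(abs(B[:,0])<110)&(abs(B[:,1])<42)]; print("rim",rect(rim/1000))
ins=(abs(B[:,0])<93)&(abs(B[:,1])<26)
m=ins&(abs(B[:,2]-14)<4)&(B[:,0]<60); p=B[m]; print("base",rect(p/1000)); A=np.c_[p[:,:2],np.ones(len(p))]; print("plane",np.linalg.lstsq(A,p[:,2],rcond=None)[0])
m=ins&(abs(B[:,2]-70)<4)&(abs(B[:,0]+53)<15); print("web",rect(B[m]/1000),B[m][:,2].mean())
E
```

```text
rim (4546, array([0.3, 0.6]), array([200.7,  66.5]), 0.1)
base (3842, array([-21.1,  -4.1]), array([ 43.6, 140.3]), 89.9)
plane [-7.18988469e-04  1.38583805e-03  1.37608194e+01]
web (925, array([-52.8,  -1.1]), array([50. , 15.5]), 89.6) 69.70410697551077
```

```bash
python3 -m creep '[[[-5,-0.5,0,0,0,-0.18,0.6],[-10,-1,0,0,0,-0.36,0.6],[-15,-2,0,0,0,-0.54,0.6],[-20,-3,1,0,0,-0.72,0.6],[-25,-3.5,3,0,0,-0.9,0.6],[-26.5,-3.5,5,0,0,-1.08,0.6],[-26.5,-3.5,5.5,0,0,-1.26,0.6],[-26.5,-3.5,5.5,0,0,-1.343,0.6],[-26.5,-3.5,5.5,0,0,-1.343,0.6],[-26.5,-3.5,5.5,0,0,-1.343,0.6]]]'
python3 - <<'E'
from h import *
im,W,L=hand(0,0,"g_wrist")
p=W.reshape(-1,3)
n=p[(abs(p[:,2]-.07)<.006)&(np.hypot(p[:,0]-.481,p[:,1]-.3215)<.05)]; print("lug",rect(n))
n=p[(p[:,2]>.01)&(p[:,2]<.04)&(np.hypot(p[:,0]-.473,p[:,1]-.323)<.065)]; print("step",rect(n))
n=p[(abs(p[:,2]-.056)<.006)&(np.hypot(p[:,0]-.525,p[:,1]-.428)<.05)]; print("elbow lug",rect(n))
plan(481,321.5,39,-10.1)
E
```

```text
t: 9.8
eef_pos: [0.4791, 0.3209, 0.1486]
tool_rot: [0.0, 0.996, -0.089, -0.001]
contact_force: [0.2, -0.1, -0.1]
gripper_width: 0.601
lug (1340, array([481.9, 321.7]), array([49. , 15.9]), 79.6)
step (5071, array([472.9, 323.5]), array([49. , 96.2]), 79.9)
elbow lug (1822, array([526.2, 427.6]), array([49.3, 16.1]), 73.5)
t 9.85 at [479.2 321.  148.8] yaw -10.2 shift cm [ 0.17 -0.09 10.98] rv [ 0.     0.001 -0.001] F [-0.2 -0.5 -0.3] w 0.603 q7 -1.2
```

View pics/g_wrist.png

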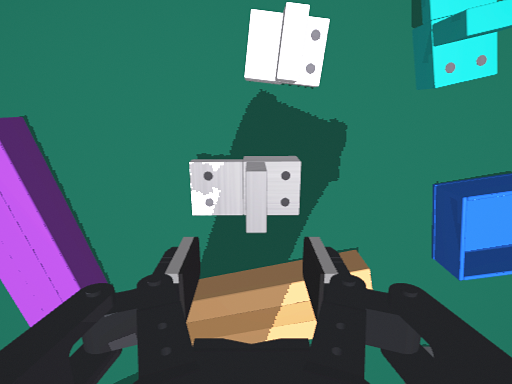

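```bash
python3 -m creep '[[[0.22,-0.1,0,0,0,0,0.6],[0.22,-0.1,5,0,0,0,0.6],[0.22,-0.1,9,0,0,0,0.6],[0.22,-0.1,10.9,0,0,0,0.6],[0.22,-0.1,10.9,0,0,0,0.5],[0.22,-0.1,10.9,0,0,0,0.1],[0.22,-0.1,10.9,0,0,0,0],[0.22,-0.1,10.9,0,0,0,0],[0.22,-0.1,10.9,0,0,0,0]]]' 100
python3 -m creep '[[[0,0,-3,0,0,0,0],[0,0,-8,0,0,0,0],[0,0,-13,0,0,0,0],[0,0,-13,0,0,0,0],[0,0,-13,0,0,0,0]]]' 100
cat >> h.py <<'E'
def inhand(name,ztop,zs):
    im,W,L=hand(0,0,name); l=L.reshape(-1,3); g=im.reshape(-1,3).astype(int); gray=(g.max(1)-g.min(1)<40)&(g.max(1)>100)
    m=(abs(l[:,0])<.12)&(abs(l[:,1])<.05)&gray
    h,e=np.histogram(l[m][:,2],bins=60,range=(-.05,.06)); print([(round(b*1000),int(n)) for b,n in zip(e,h) if n>300])
    for z in zs:
        k=m&(abs(l[:,2]-z)<.003); print(z,rect(l[k]))
E
python3 - <<'E'
from h import *
plan(481,321.5,39,-10.1)
inhand("h_wrist",0,[-.031,.009])
E
```

```text
t: 10.98
eef_pos: [0.483, 0.3227, 0.0422]
tool_rot: [-0.001, 0.996, -0.088, 0.001]
contact_force: [0.0, -0.0, 6.4]
gripper_width: 0.166
t: 11.6
eef_pos: [0.4813, 0.3208, 0.1695]
tool_rot: [0.001, 0.996, -0.088, -0.0]
contact_force: [0.0, -0.3, -3.8]
gripper_width: 0.168
t 11.6 at [481.3 320.8 169.5] yaw -10.1 shift cm [-0.04 -0.09 13.05] rv [ 0.001  0.    -0.   ] F [ 0.  -0.3 -3.8] w 0.168 q7 -1.19
[(-30, 749), (-28, 2965), (10, 3155), (12, 5068)]
-0.031 (911, array([-0.1,  0. ]), array([48.1, 33. ]), 66.2)
0.009 (1731, array([-9.9,  0.6]), array([48.4, 94.6]), 89.9)
```

View pics/h_wrist.png

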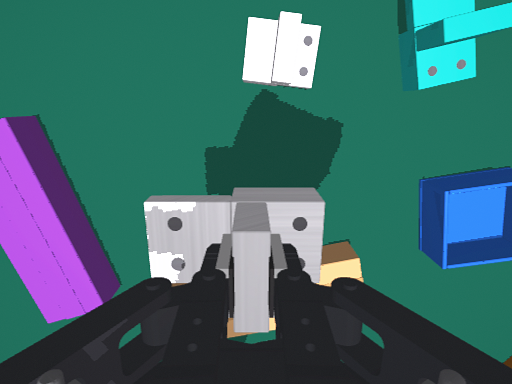

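Run:
```python
from h import *
inhand("h_wrist2",0,[.0115])
place(43,-9.7,0.6,160)
```

```text
[(-30, 795), (-28, 2933), (10, 3248), (12, 4942)]
0.0115 (8290, array([-10.,   1.]), array([49.1, 96.1]), 89.9)
TCP [462.2 -49.7]
t 11.7 at [480.8 320.6 168.5] yaw -10.1 shift cm [ 4.65 36.78  0.93] rv [0.004 0.    1.342] F [-0.  -0.1 -3.8] w 0.166 q7 -1.19
```

```bash
python3 -m creep '[[[2,5,-1,0,0,0.18,0],[4.65,10,-1,0,0,0.36,0],[4.65,15,-1,0,0,0.54,0],[4.65,20,-1,0,0,0.72,0],[4.65,25,-1,0,0,0.9,0],[4.65,30,-1,0,0,1.08,0],[4.65,35,-1,0,0,1.26,0],[4.65,36.78,0,0,0,1.342,0],[4.65,36.78,1,0,0,1.342,0],[4.65,36.78,1,0,0,1.342,0]]]' 100
python3 - <<'E'
from h import *
place(43,-10,1.0,160)
im,W,L=hand(0,0,"i_wrist"); l=L.reshape(-1,3)*1000; zw=W.reshape(-1,3)[:,2]*1000
m=(abs(zw-80)<5)&(abs(l[:,1])<70)&(abs(l[:,0]+52)<125); print(rect(l[m]/1000))
m=(abs(l[:,0])<120)&(abs(l[:,1])<50)&(abs(l[:,2]-11.5)<3.5); print("step",rect(l[m]/1000))
E
```

```text
t: 12.95
eef_pos: [0.4622, -0.0472, 0.1589]
tool_rot: [0.001, 0.727, -0.687, -0.001]
contact_force: [-0.6, 1.1, -3.2]
gripper_width: 0.17
TCP [462.6 -50. ]
t 12.95 at [462.2 -47.2 158.9] yaw -86.8 shift cm [ 0.28 -0.02 -0.11] rv [0.003 0.001 0.003] F [-0.6  1.1 -3.2] w 0.17 q7 -1.66
(5473, array([-50.4,  -0.1]), array([200.9,  66.7]), 0.1)
step (8722, array([-10. ,   2.5]), array([49.3, 96.3]), 89.7)
```

View pics/i_wrist.png

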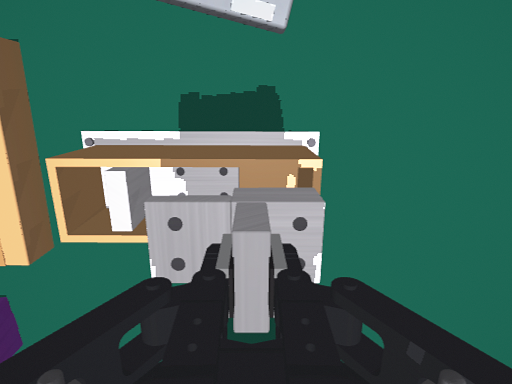

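```bash
python3 -m creep '[[[0.27,-0.17,0,0.002,0,0.003,0],[0.27,-0.17,3,0.002,0,0.003,0],[0.27,-0.17,6,0.002,0,0.003,0],[0.27,-0.17,8.5,0.002,0,0.003,0],[0.27,-0.17,10,0.002,0,0.003,0],[0.27,-0.17,10.7,0.002,0,0.003,0],[0.27,-0.17,10.7,0.002,0,0.003,0]]]' 100
python3 -c "
from h import *
place(43,-10,1.0,47.5)"
```

```text
t: 13.88
eef_pos: [0.4653, -0.051, 0.0535]
tool_rot: [-0.001, 0.725, -0.689, 0.001]
contact_force: [0.5, 0.2, -2.4]
gripper_width: 0.171
TCP [462.6 -50. ]
t 13.88 at [465.3 -51.   53.5] yaw -87.1 shift cm [-0.11  0.27  0.59] rv [-0.002  0.    -0.002] F [ 0.5  0.2 -2.4] w 0.171 q7 -1.76
```

```bash
python3 -m creep '[[[0,0.03,0.3,0,0,0,0],[0,0.03,0.55,0,0,0,0],[0,0.03,0.55,0,0,0,0]]]' 100; python3 -m creep '[[[0,0,0,0,0,0,0.2],[0,0,0,0,0,0,0.3],[0,0,0,0,0,0,0.33],[0,0,0,0,0,0,0.33]]]'
python3 -m creep '[[[0,0,-2,0,0,0,0.33],[0,0,-5,0,0,0,0.33],[0,0,-9,0,0,0,0.33],[0,0,-14,0,0,0,0.33],[0,0,-16,0,0,0,0.33],[0,0,-16,0,0,0,0.33]]]'
python3 - <<'E'
from h import *
im,W,L=hand(0,0,"j_wrist"); B=boxm(W,0)
B=B[np.isfinite(B).all(1)]
rim=B[(abs(B[:,2]-74)<4)&(abs(B[:,0])<110)&(abs(B[:,1])<42)]; print("rim",rect(rim/1000))
ins=(abs(B[:,0])<93)&(abs(B[:,1])<26.5)
m=ins&(abs(B[:,2]-30)<4)&(B[:,0]>-15); p=B[m]; print("step",rect(p/1000)); A=np.c_[p[:,:2],np.ones(len(p))]; print("plane",np.linalg.lstsq(A,p[:,2],rcond=None)[0])
for x in (-53,52):
    m=ins&(abs(B[:,2]-70)<4)&(abs(B[:,0]-x)<15); print("lug",rect(B[m]/1000),B[m][:,2].mean())
plan(526,427.6,150,-16.4)
im,d=bot.read_camera("top"); cv2.imwrite("pics/j_top.png",im)
W=cloud("top",d); p=W[160:215,120:175].reshape(-1,3); p=p[(p[:,2]>.045)&(p[:,2]<.07)]; print("elbow",rect(p))
E
```

```text
t: 14.25
eef_pos: [0.4652, -0.0512, 0.0482]
tool_rot: [-0.001, 0.724, -0.689, 0.001]
contact_force: [0.9, 0.5, -0.6]
gripper_width: 0.167
t: 14.75
eef_pos: [0.4648, -0.0511, 0.0478]
tool_rot: [-0.001, 0.724, -0.689, 0.001]
contact_force: [-1.3, -0.3, 0.3]
gripper_width: 0.33
t: 15.5
eef_pos: [0.4654, -0.0512, 0.2093]
tool_rot: [-0.002, 0.724, -0.689, 0.002]
contact_force: [0.2, 0.5, -0.3]
gripper_width: 0.328
rim (4808, array([-0.1,  0.5]), array([200.8,  66.6]), 0.0)
step (3044, array([39.2, -3.1]), array([107.4,  46.9]), 0.1)
plane [-6.57151631e-04  9.35618647e-04  2.98453603e+01]
lug (966, array([-52.6,  -1.3]), array([50.3, 28.9]), 90.0) 69.67911485870812
lug (967, array([52.3, -0.5]), array([29.3, 52. ]), 0.0) 69.78957993661598
t 15.55 at [464.4 -51.3 207.9] yaw -87.2 shift cm [-47.52  -8.51   5.8 ] rv [-0.002 -0.002 -1.235] F [ 0.3  0.2 -0.1] w 0.332 q7 -1.63
elbow (82, array([525.7, 427.9]), array([49.5, 15.6]), 73.6)
```

View pics/j_wrist.png

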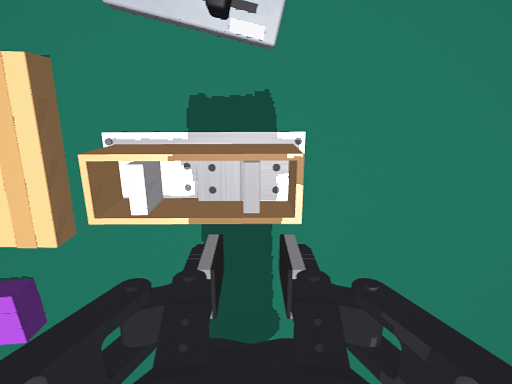

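```bash
python3 -m creep '[[[-6,-1,0,0,0,-0.16,0.6],[-12,-2,0,0,0,-0.32,0.6],[-18,-3,0,0,0,-0.48,0.6],[-24,-4,0,0,0,-0.64,0.6],[-30,-5,0,0,0,-0.8,0.6],[-36,-6.5,0,0,0,-0.96,0.6],[-42,-7.5,2,0,0,-1.12,0.6],[-47.5,-8.5,4,0,0,-1.235,0.6],[-47.5,-8.5,5.8,0,0,-1.235,0.6],[-47.5,-8.5,5.8,0,0,-1.235,0.6]]]'
python3 - <<'E'
from h import *
im,W,L=hand(0,0,"k_wrist")
crop("w",im,150,100,350,280,4,"k_crop")
p=W.reshape(-1,3)
n=p[(abs(p[:,2]-.056)<.006)&(np.hypot(p[:,0]-.526,p[:,1]-.4276)<.05)]; print("lug",rect(n))
n=p[(p[:,2]>.025)&(p[:,2]<.035)&(np.hypot(p[:,0]-.526,p[:,1]-.4276)<.06)]; print("plate",rect(n))
plan(526,427.6,34,-16.4)
im,d=bot.read_camera("side"); crop("side",im,100,200,260,320,5,"k_side")
E
```

```text
t: 16.85
eef_pos: [0.5244, 0.4256, 0.1462]
tool_rot: [0.002, 0.99, -0.143, -0.001]
contact_force: [-1.1, -0.7, -1.0]
gripper_width: 0.598
lug (1246, array([526.5, 428. ]), array([48.7, 15.8]), 73.3)
plate (2702, array([524.4, 428.5]), array([49., 60.]), 73.5)
t 16.9 at [525.5 425.5 148. ] yaw -16.5 shift cm [-0.02 -0.25 11.4 ] rv [ 0.003 -0.001 -0.001] F [0.4 0.3 0.3] w 0.598 q7 -1.4
```

View pics/k_crop.png

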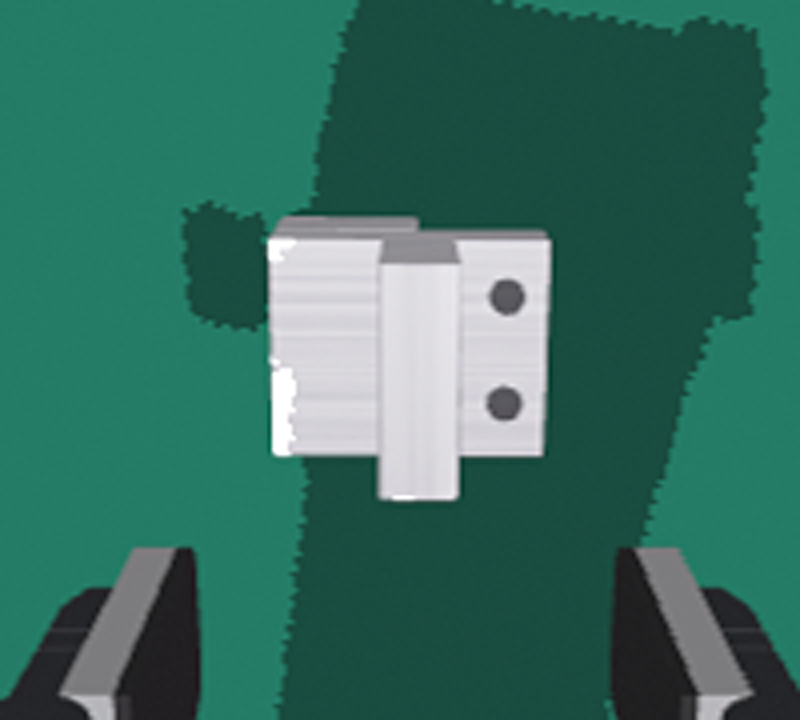

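View pics/k_side.png

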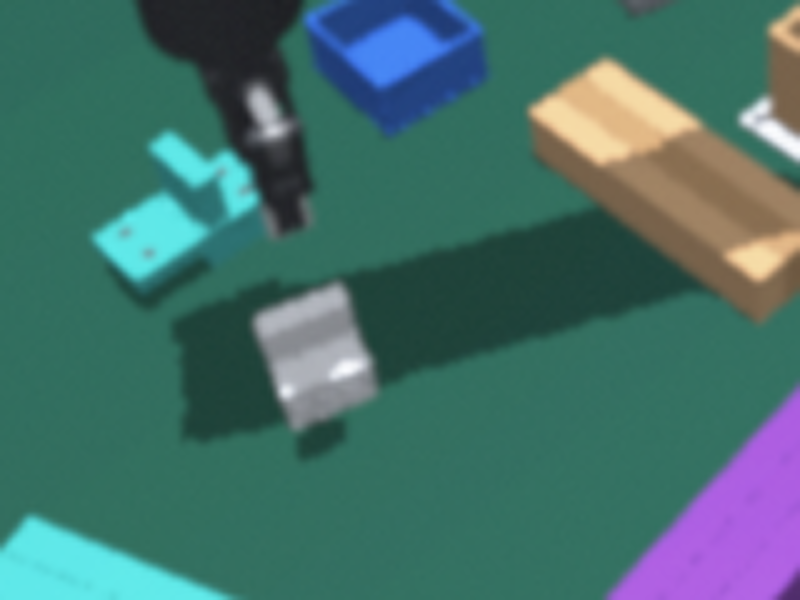

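```bash
python3 -m creep '[[[0.05,-0.25,0,0.003,0,0,0.6],[0.05,-0.25,5,0.003,0,0,0.6],[0.05,-0.25,9,0.003,0,0,0.6],[0.05,-0.25,11.15,0.003,0,0,0.6],[0.05,-0.25,11.15,0.003,0,0,0.5],[0.05,-0.25,11.15,0.003,0,0,0.1],[0.05,-0.25,11.15,0.003,0,0,0],[0.05,-0.25,11.15,0.003,0,0,0],[0.05,-0.25,11.15,0.003,0,0,0]]]' 100
python3 -m creep '[[[0,0,-3,0,0,0,0],[0,0,-8,0,0,0,0],[0,0,-13,0,0,0,0],[0,0,-13,0,0,0,0],[0,0,-13,0,0,0,0]]]' 100
python3 - <<'E'
from h import *
inhand("l_wrist",0,[-.019,.008])
place(-11,-2,0,160)
E
```

```text
t: 18.08
eef_pos: [0.5284, 0.4309, 0.0408]
tool_rot: [-0.003, 0.99, -0.143, 0.002]
contact_force: [0.1, -0.4, 6.3]
gripper_width: 0.158
t: 18.7
eef_pos: [0.5265, 0.4286, 0.1679]
tool_rot: [-0.001, 0.99, -0.143, 0.001]
contact_force: [0.1, -0.2, -3.0]
gripper_width: 0.157
[(-17, 1104), (-15, 1912), (9, 461), (10, 2573)]
-0.019 (252, array([1.5, 2.3]), array([43.2, 32. ]), 62.8)
0.008 (1349, array([-3.1, -2.4]), array([37.9, 59.8]), 88.6)
TCP [458.3  11.9]
t 18.75 at [526.2 428.2 166.9] yaw -16.4 shift cm [ 5.24 41.86  0.66] rv [-0.002 -0.     1.232] F [-0.3 -0.6 -2.8] w 0.157 q7 -1.39
```

View pics/l_wrist.png

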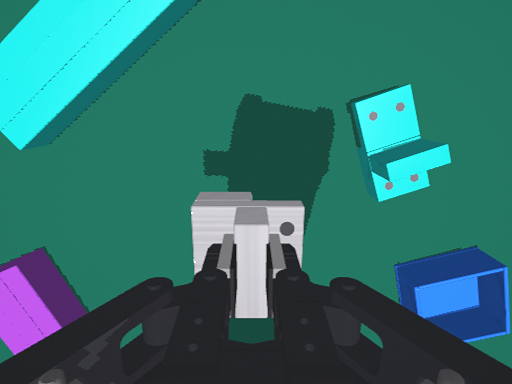

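Run:
```python
from h import *
inhand("l_wrist2",0,[.0103,-.0155])
place(-11,-2.5,0,160)
```

```text
[(-17, 1044), (-15, 1952), (9, 476), (10, 2543)]
0.0103 (3199, array([-3. , -1.2]), array([41. , 60.4]), 89.0)
-0.0155 (3089, array([-0. ,  3.1]), array([50.8, 32.9]), 69.9)
TCP [458.4  11.4]
t 18.8 at [526.1 428.2 166.5] yaw -16.4 shift cm [ 5.26 41.9   0.63] rv [-1.000e-03  0.000e+00  1.232e+00] F [ 0.2 -0.1 -3.3] w 0.154 q7 -1.39
```

```bash
python3 -c "
from h import *
place(-11,-3,2.8,165)"
```

```text
TCP [461.2  11. ]
t 18.8 at [526.1 428.2 166.5] yaw -16.4 shift cm [ 5.54 41.85  0.13] rv [-1.000e-03  0.000e+00  1.232e+00] F [ 0.2 -0.1 -3.3] w 0.154 q7 -1.39
```

```bash
python3 -m creep '[[[1,5,-1,0,0,0.15,0],[2,11,-1,0,0,0.3,0],[3,17,-1,0,0,0.45,0],[4,23,-1,0,0,0.6,0],[5,29,-1,0,0,0.75,0],[5.5,34,-1,0,0,0.9,0],[5.5,38,-1,0,0,1.07,0],[5.54,41.85,-0.5,0,0,1.232,0],[5.54,41.85,0,0,0,1.232,0],[5.54,41.85,0,0,0,1.232,0]]]' 100
python3 - <<'E'
from h import *
place(-11,-3,2.8,160)
for i in range(2):
    im,W,L=hand(0,0,"m_wrist"); l=L.reshape(-1,3)*1000; zw=W.reshape(-1,3)[:,2]*1000
    m=(abs(zw-80)<5)&(abs(l[:,1])<70)&(abs(l[:,0]-8)<125); print(rect(l[m]/1000))
    m=(abs(l[:,0])<50)&(abs(l[:,1])<50)&(abs(l[:,2]-10.3)<3); print("elb",rect(l[m]/1000))
    m=(abs(l[:,0])<20)&(abs(l[:,1])<50)&(abs(l[:,2]+15.5)<3); print("lug",rect(l[m]/1000))
E
```

```text
t: 20.05
eef_pos: [0.4612, 0.0128, 0.1661]
tool_rot: [-0.002, 0.726, -0.688, -0.001]
contact_force: [-0.3, 0.5, -2.8]
gripper_width: 0.156
TCP [461.2  11. ]
t 20.05 at [461.2  12.8 166.1] yaw -86.9 shift cm [0.18 0.02 0.61] rv [-0.001  0.003  0.002] F [-0.3  0.5 -2.8] w 0.156 q7 -1.8
(6492, array([10.3,  2.6]), array([ 66.9, 200.8]), 90.0)
elb (3361, array([-3. ,  0.4]), array([40.7, 60.3]), 89.9)
lug (3306, array([-3.9,  3.5]), array([37. , 50.4]), 19.6)
(6430, array([10.7,  3.1]), array([200.7,  66.9]), 0.2)
elb (3353, array([-3. ,  0.1]), array([40.3, 60.1]), 89.4)
lug (3307, array([2.8, 3.3]), array([50.2, 37.3]), 72.0)
```

View pics/m_wrist.png

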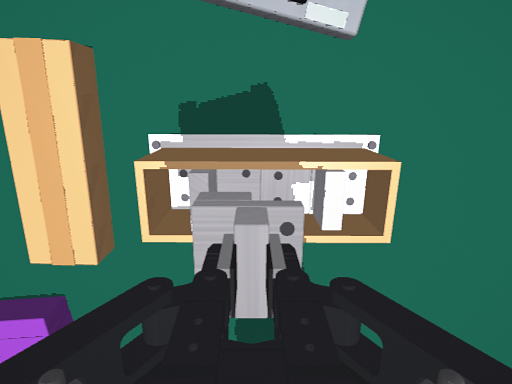

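```bash
python3 -m creep '[[[0.24,-0.12,0,0,0.003,0.003,0],[0.24,-0.12,3,0,0.003,0.003,0],[0.24,-0.12,6,0,0.003,0.003,0],[0.24,-0.12,8,0,0.003,0.003,0],[0.24,-0.12,9.4,0,0.003,0.003,0],[0.24,-0.12,10.1,0,0.003,0.003,0],[0.24,-0.12,10.1,0,0.003,0.003,0]]]' 100
python3 -c "
from h import *
place(-11,-3,2.8,60.3)"
```

```text
t: 21.02
eef_pos: [0.4636, 0.0104, 0.066]
tool_rot: [-0.001, 0.725, -0.689, 0.001]
contact_force: [-0.2, 0.3, -1.6]
gripper_width: 0.157
TCP [461.2  11. ]
t 21.02 at [463.6  10.4  66. ] yaw -87.1 shift cm [-0.08  0.24  0.57] rv [-0.003 -0.    -0.002] F [-0.2  0.3 -1.6] w 0.157 q7 -1.92
```

```bash
python3 -m creep '[[[0,0.03,0.3,0,0,0,0],[0,0.03,0.5,0,0,0,0],[0,0.03,0.5,0,0,0,0]]]' 100; python3 -m creep '[[[0,0,0,0,0,0,0.2],[0,0,0,0,0,0,0.27],[0,0,0,0,0,0,0.3],[0,0,0,0,0,0,0.3]]]'
python3 -m creep '[[[0,0,-2,0,0,0,0.3],[0,0,-5,0,0,0,0.3],[0,0,-9,0,0,0,0.3],[0,0,-14,0,0,0,0.3],[0,0,-16,0,0,0,0.3],[0,0,-16,0,0,0,0.3]]]'
python3 - <<'E'
from h import *
im,W,L=hand(0,0,"n_wrist"); B=boxm(W,0); crop("w",im,80,110,420,260,2.3,"n_crop")
B=B[np.isfinite(B).all(1)]
rim=B[(abs(B[:,2]-74)<3)&(abs(B[:,0])<110)&(abs(B[:,1])<42)]; print("rim",rect(rim/1000),rim[:,2].mean())
ins=(abs(B[:,0])<93)&(abs(B[:,1])<26.5)
m=ins&(abs(B[:,2]-44)<5)&(abs(B[:,0]+11)<40); p=B[m]; print("elbow",rect(p/1000)); A=np.c_[p[:,:2],np.ones(len(p))]; print("plane",np.linalg.lstsq(A,p[:,2],rcond=None)[0])
for x in (-53,-9,52):
    m=ins&(abs(B[:,2]-70)<3)&(abs(B[:,0]-x)<12); print("lug",rect(B[m]/1000),B[m][:,2].mean())
im,d=bot.read_camera("side"); crop("side",im,200,140,360,260,5,"n_side")
im,d=bot.read_camera("top"); cv2.imwrite("pics/n_top.png",im)
E
```

```text
t: 21.4
eef_pos: [0.4633, 0.0101, 0.0612]
tool_rot: [-0.001, 0.724, -0.689, 0.001]
contact_force: [-0.8, -0.1, -2.8]
gripper_width: 0.155
t: 21.9
eef_pos: [0.4633, 0.0102, 0.0611]
tool_rot: [-0.001, 0.724, -0.689, 0.001]
contact_force: [-0.4, 0.5, 0.3]
gripper_width: 0.3
t: 22.65
eef_pos: [0.4637, 0.0103, 0.2225]
tool_rot: [-0.002, 0.724, -0.689, 0.003]
contact_force: [-1.0, 0.3, -0.9]
gripper_width: 0.296
rim (3708, array([-0.1,  0.4]), array([200.2,  66.7]), 0.1) 73.59826269381308
elbow (1947, array([-8.4, -1.9]), array([49.2, 74.3]), 90.0)
plane [-1.07066457e-03 -1.84434990e-03  4.38385756e+01]
lug (831, array([-53.2,  -1.3]), array([50.3, 23.2]), 89.8) 69.77627391695223
lug (808, array([-8.9, -1. ]), array([51.1, 22. ]), 89.9) 69.77832103893012
lug (856, array([52.5, -0.5]), array([51.9, 23.5]), 89.5) 69.6841548225075
```

View pics/n_crop.png

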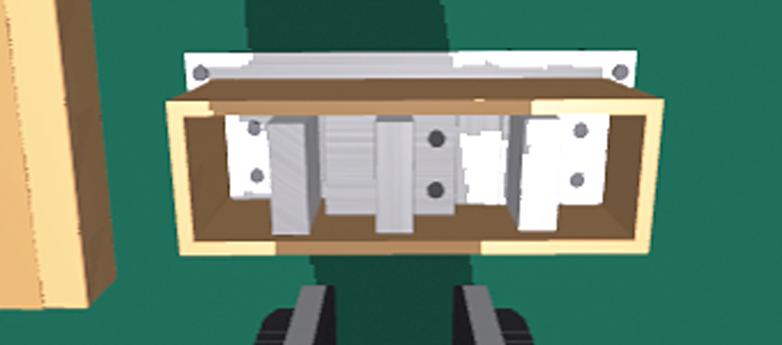

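View pics/n_side.png

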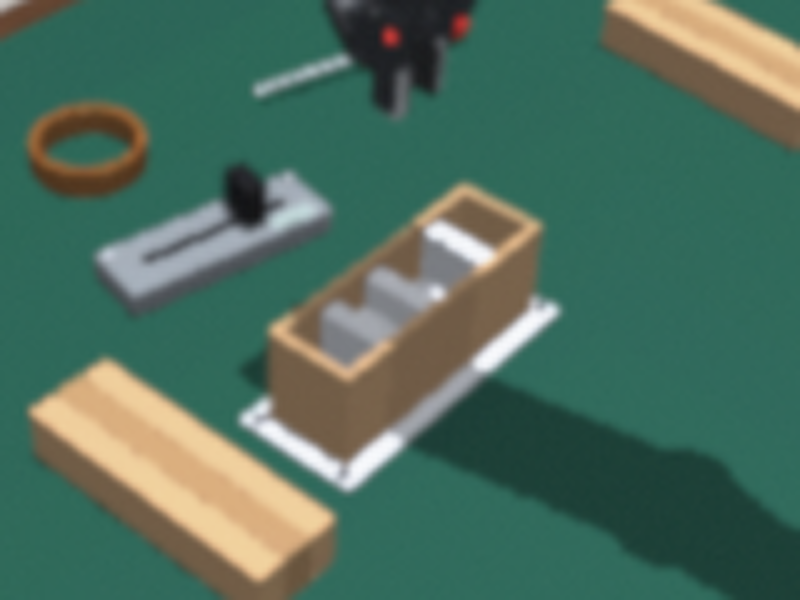

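Run:
```python
from h import *
plan(472,196,130,-88.2)
```

```text
t 22.8 at [461.9  10.  219.9] yaw -87.1 shift cm [-18.53  -1.93   8.98] rv [-0.001 -0.     0.018] F [ 0.9 -0.1  0. ] w 0.301 q7 -1.76
```

View pics/n_top.png

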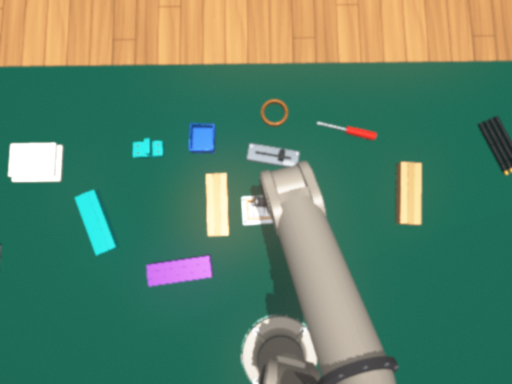

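Two plain tan cartons stand at top pixels (217,205) and (410,193), both checked in the earlier crops. Purple (179,271) and turquoise (95,222) are look-alikes and get left alone.

```bash
python3 -m creep '[[[-6,-0.6,0,0,0,0,1],[-12,-1.3,1,0,0,0.018,1],[-17,-1.93,4,0,0,0.018,1],[-18.53,-1.93,7,0,0,0.018,1],[-18.53,-1.93,9,0,0,0.018,1],[-18.53,-1.93,9,0,0,0.018,1],[-18.53,-1.93,9,0,0,0.018,1]]]'
python3 - <<'E'
from h import *
plan(472,196,4,-88.2)
im,W,L=hand(0,0,"o_wrist"); p=W.reshape(-1,3); n=p[(abs(p[:,2]-.04)<.005)&(abs(p[:,0]-.472)<.15)&(abs(p[:,1]-.196)<.06)]; print(rect(n))
E
```

```text
t: 23.68
eef_pos: [0.4731, 0.1961, 0.1311]
tool_rot: [-0.001, 0.718, -0.696, 0.001]
contact_force: [0.3, 0.2, 0.2]
gripper_width: 1.0
t 23.68 at [473.1 196.1 131.1] yaw -88.2 shift cm [ 0.    0.14 12.71] rv [-0.003 -0.     0.   ] F [0.3 0.2 0.2] w 1.0 q7 -2.3
(20522, array([472.6, 196.1]), array([201.1,  66.2]), 1.8)
```

View pics/o_wrist.png

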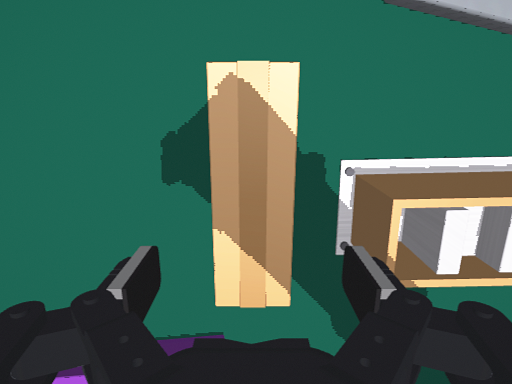

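```bash
python3 -m creep '[[[0.02,0.08,4,0,0,0,1],[0.02,0.08,8,0,0,0,1],[0.02,0.08,11,0,0,0,1],[0.02,0.08,12.5,0,0,0,1],[0.02,0.08,12.5,0,0,0,1],[0.02,0.08,12.5,0,0,0,0.6],[0.02,0.08,12.5,0,0,0,0.6],[0.02,0.08,12.5,0,0,0,0.5],[0.02,0.08,12.5,0,0,0,0.5]]]' 80
python3 -m creep '[[[0,0,-3,0,0,0,0.5],[0,0,-8,0,0,0,0.5],[0,0,-14,0,0,0,0.5],[0,0,-19,0,0,0,0.5],[0,0,-19,0,0,0,0.5],[0,0,-19,0,0,0,0.5]]]' 80
python3 - <<'E'
from h import *
plan(472,196,4,-88.2)
im,W,L=hand(0,0,"p_wrist"); l=L.reshape(-1,3)*1000
m=(abs(l[:,0])<40)&(abs(l[:,1])<120)&(l[:,2]<15)&(l[:,2]>-60)
h,e=np.histogram(l[m][:,2],bins=40,range=(-60,20)); print([(round(b),int(n)) for b,n in zip(e,h) if n>400])
E
```

```text
t: 24.85
eef_pos: [0.4738, 0.1965, 0.0078]
tool_rot: [-0.002, 0.718, -0.696, 0.002]
contact_force: [-1.8, -0.0, 6.5]
gripper_width: 0.755
t: 25.6
eef_pos: [0.4716, 0.1954, 0.1959]
tool_rot: [-0.001, 0.718, -0.696, 0.001]
contact_force: [-0.4, -0.4, -3.2]
gripper_width: 0.758
t 25.6 at [471.6 195.4 195.9] yaw -88.2 shift cm [-7.000e-02  1.000e-02  1.919e+01] rv [-0.003 -0.001  0.   ] F [-0.4 -0.4 -3.2] w 0.758 q7 -2.24
[(-44, 476), (-34, 26635), (-32, 31999)]
```

View pics/p_wrist.png

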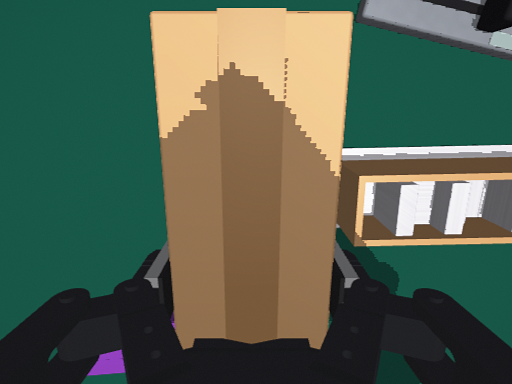

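Run:
```python
from h import *
im,W,L=hand(0,0,"p_wrist2"); l=L.reshape(-1,3)*1000
m=(abs(l[:,0])<45)&(abs(l[:,1])<120)&(abs(l[:,2]+32.3)<3); p=l[m]
print(rect(p/1000),p.min(0),p.max(0)); 
A=np.c_[p[:,:2],np.ones(len(p))]; print("plane",np.linalg.lstsq(A,p[:,2],rcond=None)[0])
for lo,hi in((-90,-70),(-50,-30)):
    s=p[(p[:,1]>lo)&(p[:,1]<hi)]; print(np.percentile(s[:,0],[.5,99.5]))
```

```text
(59137, array([ -0.1, -34.1]), array([132.1,  89.9]), 89.9) [ -44.98657074 -100.18249038  -35.29990837] [ 44.9082671   31.96901754 -29.30683191]
plane [ 3.23627661e-04 -4.92418017e-03 -3.21136357e+01]
[-33.27421948  31.33743913]
[-33.30463426  31.41977708]
```

```bash
python3 -c "
from h import *
plan(459.7,2.9,130,3.0)"
```

```text
t 25.7 at [471.  195.3 194.7] yaw -88.2 shift cm [19.19  1.75  6.49] rv [ 1.000e-03 -1.000e-03 -1.591e+00] F [-0.3 -0.  -1.7] w 0.757 q7 -2.24
```

```bash
python3 -m creep '[[[2.5,0.2,0,0,0,-0.16,0.5],[5,0.4,0,0,0,-0.32,0.5],[7.5,0.6,0,0,0,-0.48,0.5],[10,0.8,0,0,0,-0.64,0.5],[12.5,1,0,0,0,-0.8,0.5],[15,1.2,0,0,0,-0.96,0.5],[17,1.5,0,0,0,-1.12,0.5],[19.19,1.75,0,0,0,-1.28,0.5],[19.19,1.75,2,0,0,-1.44,0.5],[19.19,1.75,4,0,0,-1.59,0.5]]]' 80
python3 -c "
from h import *
plan(459.7,2.9,130,3.0)"
```

```text
t: 26.95
eef_pos: [0.4599, 0.0032, 0.1544]
tool_rot: [-0.0, 1.0, 0.028, 0.001]
contact_force: [-0.6, 0.3, -2.2]
gripper_width: 0.757
t 26.95 at [459.9   3.2 154.4] yaw 3.2 shift cm [-0.03  0.03  2.44] rv [-0.    -0.001  0.003] F [-0.6  0.3 -2.2] w 0.757 q7 -0.35
```

```bash
python3 -m creep '[[[-0.03,0.03,2,0,0,0.003,0.5],[-0.03,0.03,4,0,0,0.003,0.5],[-0.03,0.03,5,0,0,0.003,0.5],[-0.03,0.03,5.2,0,0,0.003,0.5],[-0.03,0.03,5.2,0,0,0.003,0.5]]]' 80
python3 - <<'E'
from h import *
plan(459.7,2.9,88,3.0)
im,W,L=hand(0,0,"q_wrist"); l=L.reshape(-1,3)*1000
m=(abs(l[:,0])<45)&(abs(l[:,1])<120)&(abs(l[:,2]+32.3)<3); p=l[m]
for lo,hi in((-90,-70),(-50,-30)):
    s=p[(p[:,1]>lo)&(p[:,1]<hi)]; print(np.percentile(s[:,0],[.5,99.5]),s[:,2].mean())
im,d=bot.read_camera("side"); crop("side",im,200,120,360,260,5,"q_side")
im,d=bot.read_camera("top"); crop("top",im,220,160,340,250,6,"q_top")
E
```

```text
t: 27.58
eef_pos: [0.4608, 0.0035, 0.1042]
tool_rot: [-0.0, 1.0, 0.024, 0.002]
contact_force: [-0.2, 0.3, -1.2]
gripper_width: 0.763
t 27.57 at [460.8   3.5 104.2] yaw 2.8 shift cm [-0.12  0.05  1.62] rv [ 0.    -0.003 -0.004] F [-0.2  0.3 -1.2] w 0.763 q7 -0.44
[-33.23207205  31.37940032] -31.79663399397323
[-33.19603954  31.38558139] -31.958508538853454
```

View pics/q_wrist.png

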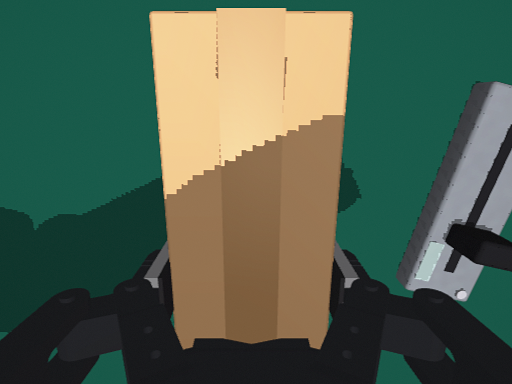

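View pics/q_side.png

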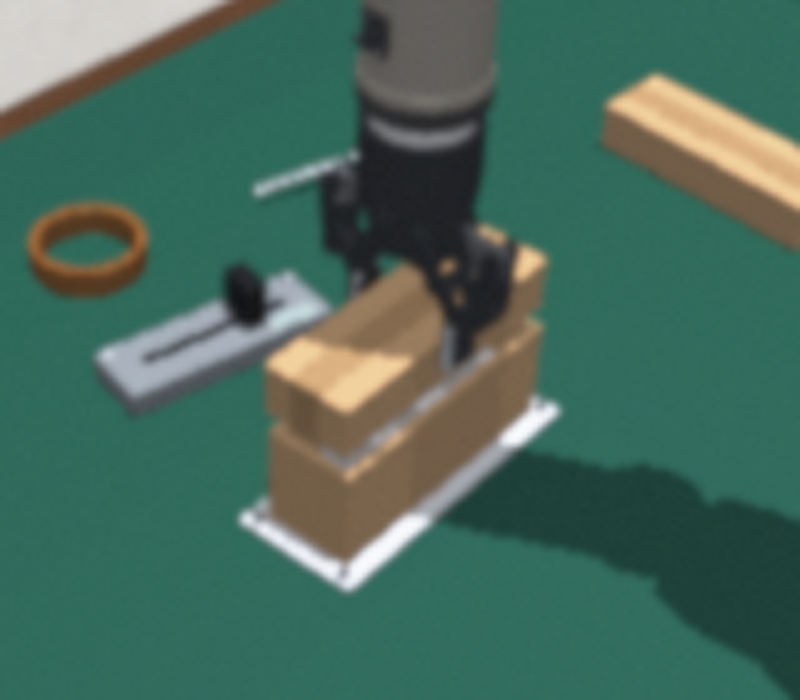

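```bash
python3 -m creep '[[[-0.1,0.04,0.6,0,-0.002,-0.003,0.5],[-0.1,0.04,1.2,0,-0.002,-0.003,0.5],[-0.1,0.04,1.6,0,-0.002,-0.003,0.5],[-0.1,0.04,1.6,0,-0.002,-0.003,0.5],[-0.1,0.04,1.6,0,-0.002,-0.003,0.5]]]' 80
python3 -m creep '[[[0,0,0,0,0,0,0.85],[0,0,0,0,0,0,1],[0,0,0,0,0,0,1]]]'
python3 -m creep '[[[0,0,-3,0,0,0,1],[0,0,-8,0,0,0,1],[0,0,-12,0,0,0,1],[0,0,-14,0,0,0,1],[0,0,-14,0,0,0,1]]]'
python3 - <<'E'
from h import *
plan(502,-429,130,-93.9)
im,W,L=hand(0,0,"r_wrist")
B=boxm(W,0);B=B[np.isfinite(B).all(1)]; p=B[(abs(B[:,2]-114)<5)&(abs(B[:,0])<115)&(abs(B[:,1])<60)]; print("carton in box frame",rect(p/1000),p[:,2].mean())
im,d=bot.read_camera("side"); crop("side",im,200,120,360,260,5,"r_side")
E
```

```text
t: 28.35
eef_pos: [0.4596, 0.0029, 0.0879]
tool_rot: [0.0, 1.0, 0.026, 0.0]
contact_force: [-1.7, -0.6, 0.5]
gripper_width: 0.755
t: 28.72
eef_pos: [0.4599, 0.0029, 0.0881]
tool_rot: [0.0, 1.0, 0.025, 0.001]
contact_force: [-0.3, 0.0, -0.6]
gripper_width: 1.002
t: 29.35
eef_pos: [0.4606, 0.0029, 0.2294]
tool_rot: [0.0, 1.0, 0.025, 0.002]
contact_force: [-0.0, 0.9, -0.5]
gripper_width: 1.002
t 29.35 at [460.6   2.9 229.4] yaw 2.9 shift cm [ 1.91 43.33  9.99] rv [-0.003 -0.004  1.689] F [-0.   0.9 -0.5] w 1.002 q7 -0.25
carton in box frame (17919, array([-1.1, -0.2]), array([ 66.1, 200.6]), 89.9) 113.87523266958559
```

View pics/r_side.png

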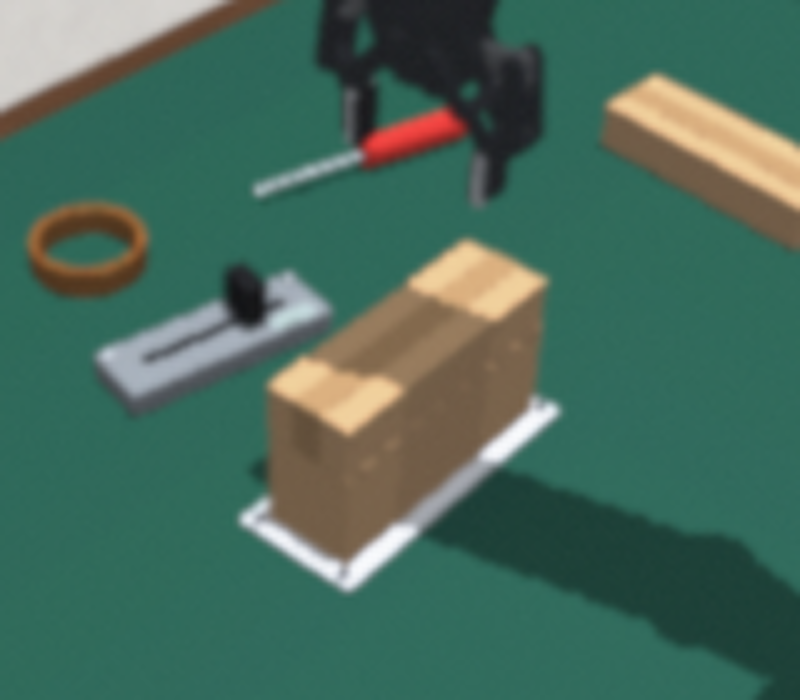

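View pics/r_wrist.png

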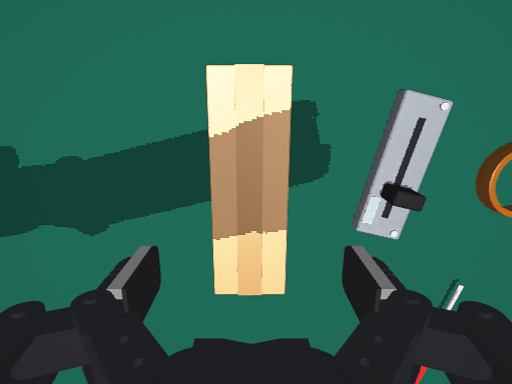

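```bash
python3 -m creep '[[[0.2,5,0,0,0,0.17,1],[0.4,10,0,0,0,0.34,1],[0.6,15,0,0,0,0.51,1],[0.8,20,0,0,0,0.68,1],[1,25,0,0,0,0.85,1],[1.2,30,0,0,0,1.02,1],[1.5,35,0,0,0,1.19,1],[1.9,40,2,0,0,1.36,1],[1.9,43.3,4,0,0,1.53,1],[1.9,43.3,6,0,0,1.689,1]]]' 80
python3 - <<'E'
from h import *
im,W,L=hand(0,0,"s_wrist"); p=W.reshape(-1,3); n=p[(abs(p[:,2]-.04)<.005)&(abs(p[:,0]-.5)<.15)&(abs(p[:,1]+.429)<.06)]; print(rect(n))
plan(502,-429,4,-93.9)
E
```

```text
t: 30.7
eef_pos: [0.4987, -0.4316, 0.1648]
tool_rot: [-0.001, -0.679, 0.734, 0.001]
contact_force: [-1.0, 0.8, 0.3]
gripper_width: 1.001
(16311, array([ 502.9, -430.2]), array([ 66.2, 200.4]), 85.8)
t 30.75 at [ 497.9 -428.5  161.9] yaw -94.6 shift cm [ 0.07 -0.5  15.78] rv [ 0.006  0.004 -0.012] F [-0.   1.3 -2.4] w 1.001 q7 -1.15
```

View pics/s_wrist.png

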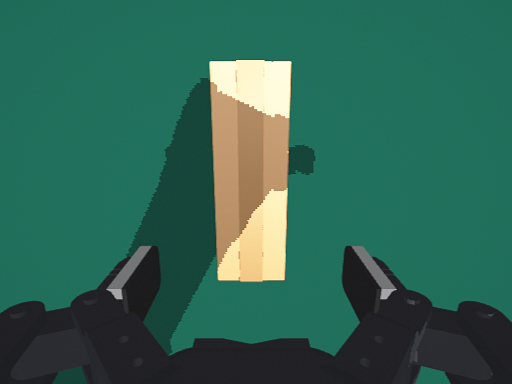

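Average target (502.5, -429.5), yaw -94.1.

```bash
python3 -m creep '[[[0.1,-0.5,3,0.005,0.003,-0.009,1],[0.1,-0.5,5,0.005,0.003,-0.009,1],[0.1,-0.5,5,0.005,0.003,-0.009,1]]]' 80
python3 -c "
from h import *
plan(502.5,-429.5,4,-94.1)"
```

```text
t: 31.12
eef_pos: [0.5043, -0.4285, 0.1158]
tool_rot: [0.001, -0.687, 0.727, -0.001]
contact_force: [0.2, 0.7, 0.2]
gripper_width: 1.001
t 31.12 at [ 504.3 -428.5  115.8] yaw -93.2 shift cm [ 0.1   0.19 11.18] rv [-0.002 -0.     0.015] F [0.2 0.7 0.2] w 1.001 q7 -1.15
```

```bash
python3 -m creep '[[[0.1,0.19,4,-0.002,0,0.015,1],[0.1,0.19,8,-0.002,0,0.015,1],[0.1,0.19,10.2,-0.002,0,0.015,1],[0.1,0.19,11,-0.002,0,0.015,1],[0.1,0.19,11,-0.002,0,0.015,1],[0.1,0.19,11,-0.002,0,0.015,0.6],[0.1,0.19,11,-0.002,0,0.015,0.6],[0.1,0.19,11,-0.002,0,0.015,0.5],[0.1,0.19,11,-0.002,0,0.015,0.5]]]' 80
python3 -m creep '[[[0,0,-3,0,0,0,0.5],[0,0,-8,0,0,0,0.5],[0,0,-14,0,0,0,0.5],[0,0,-19,0,0,0,0.5],[0,0,-22,0,0,0,0.5],[0,0,-22,0,0,0,0.5]]]' 80
cat >> h.py <<'E'
def carthand(name):
    im,W,L=hand(0,0,name); l=L.reshape(-1,3)*1000
    m=(abs(l[:,0])<40)&(abs(l[:,1])<120)&(l[:,2]<-20)&(l[:,2]>-42); z=np.median(l[m][:,2]); p=l[m&(abs(l[:,2]-z)<2.5)]
    print("top z",z,"ymin",np.percentile(p[:,1],.3),"plane",np.linalg.lstsq(np.c_[p[:,:2],np.ones(len(p))],p[:,2],rcond=None)[0])
    for lo,hi in((-90,-70),(-50,-30)):
        s=p[(p[:,1]>lo)&(p[:,1]<hi)]; print(np.percentile(s[:,0],[.5,99.5]))
E
python3 -c "
from h import *
carthand('t_wrist'); plan(459.7,2.9,170,3)"
```

```text
t: 32.25
eef_pos: [0.5055, -0.432, 0.0101]
tool_rot: [0.001, -0.681, 0.733, -0.004]
contact_force: [-0.8, -0.5, 6.1]
gripper_width: 0.756
t: 33.0
eef_pos: [0.5046, -0.4313, 0.231]
tool_rot: [0.001, -0.681, 0.733, -0.005]
contact_force: [-0.1, 0.2, -4.0]
gripper_width: 0.757
top z -29.544320889396513 ymin -97.45853789858451 plane [ 4.94239996e-03 -5.82750509e-03 -2.97579241e+01]
[-33.24261434  31.34227373]
[-33.26412487  31.37704123]
t 33.05 at [ 503.4 -430.5  228.4] yaw -94.2 shift cm [-42.92   7.56   5.64] rv [-0.    -0.007 -1.696] F [-0.7  0.1 -3.5] w 0.751 q7 -1.13
```

View pics/t_wrist.png

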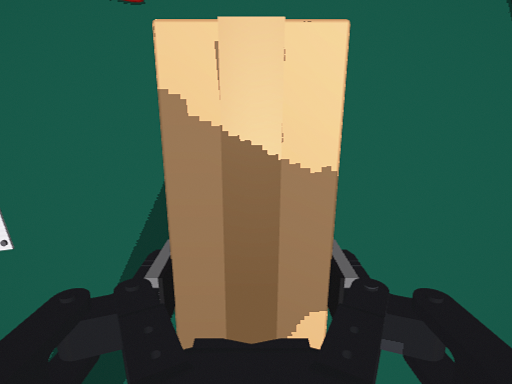

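```bash
python3 -c "
from h import *
plan(459.7,4.8,180,3)"
python3 -m creep '[[[-5,0.8,-1,0,0,-0.17,0.5],[-10,1.6,-1,0,0,-0.34,0.5],[-15,2.6,-1,0,0,-0.51,0.5],[-20,3.5,-1,0,0,-0.68,0.5],[-25,4.4,-1,0,0,-0.85,0.5],[-30,5.3,-1,0,0,-1.02,0.5],[-35,6.2,-1,0,0,-1.19,0.5],[-40,7,0,0,0,-1.36,0.5],[-43.1,7.5,2,0,-0.003,-1.53,0.5],[-43.1,7.5,4,0,-0.007,-1.696,0.5]]]' 80
python3 -c "
from h import *
plan(459.7,4.8,150,3);carthand('u_wrist')"
```

```text
t 33.05 at [ 503.4 -430.5  228.4] yaw -94.2 shift cm [-43.11   7.57   4.64] rv [-0.    -0.007 -1.696] F [-0.7  0.1 -3.5] w 0.751 q7 -1.13
t: 34.3
eef_pos: [0.4586, 0.0077, 0.1845]
tool_rot: [-0.001, 1.0, 0.032, -0.001]
contact_force: [-0.4, -1.6, -4.3]
gripper_width: 0.758
t 34.3 at [458.6   7.7 184.5] yaw 3.6 shift cm [0.11 0.3  3.45] rv [-0.003  0.003  0.011] F [-0.4 -1.6 -4.3] w 0.758 q7 -0.3
top z -29.587370441331895 ymin -99.12621824728615 plane [ 3.66126229e-03 -5.09303894e-03 -2.97837214e+01]
[-33.16346982  31.42410455]
[-33.16215223  31.45124044]
```

```bash
python3 -m creep '[[[0.11,0.3,1,-0.003,0.003,0.011,0.5],[0.11,0.3,2.5,-0.003,0.003,0.011,0.5],[0.11,0.3,3.4,-0.003,0.003,0.011,0.5],[0.11,0.3,3.4,-0.003,0.003,0.011,0.5]]]' 80
python3 - <<'E'
from h import *
plan(459.7,4.8,130.3,3);carthand('v_wrist');carthand('v_wrist2');plan(459.7,4.8,130.3,3)
im,d=bot.read_camera("side"); crop("side",im,200,100,360,260,5,"v_side")
im,d=bot.read_camera("top"); crop("top",im,220,150,340,250,6,"v_top")
E
```

```text
t: 34.85
eef_pos: [0.4611, 0.0017, 0.1518]
tool_rot: [0.001, 1.0, 0.02, 0.001]
contact_force: [0.7, -0.0, -2.9]
gripper_width: 0.758
t 34.85 at [461.1   1.7 151.8] yaw 2.3 shift cm [-0.13 -0.32  2.15] rv [ 0.002 -0.001 -0.012] F [ 0.7 -0.  -2.9] w 0.758 q7 -0.37
top z -29.600171962358154 ymin -99.08429771081596 plane [ 3.68536850e-03 -5.23487901e-03 -2.98058962e+01]
[-33.30737231  31.35430909]
[-33.25089893  31.43916016]
top z -29.631672356180612 ymin -99.10074823682945 plane [ 3.58188205e-03 -5.00076680e-03 -2.98256071e+01]
[-33.18471002  31.38033232]
[-33.17654981  31.45450728]
t 34.95 at [461.9   1.9 152.8] yaw 2.3 shift cm [-0.21 -0.3   2.24] rv [ 0.002 -0.003 -0.012] F [-0.1  0.  -3.3] w 0.755 q7 -0.37
```

View pics/v_side.png

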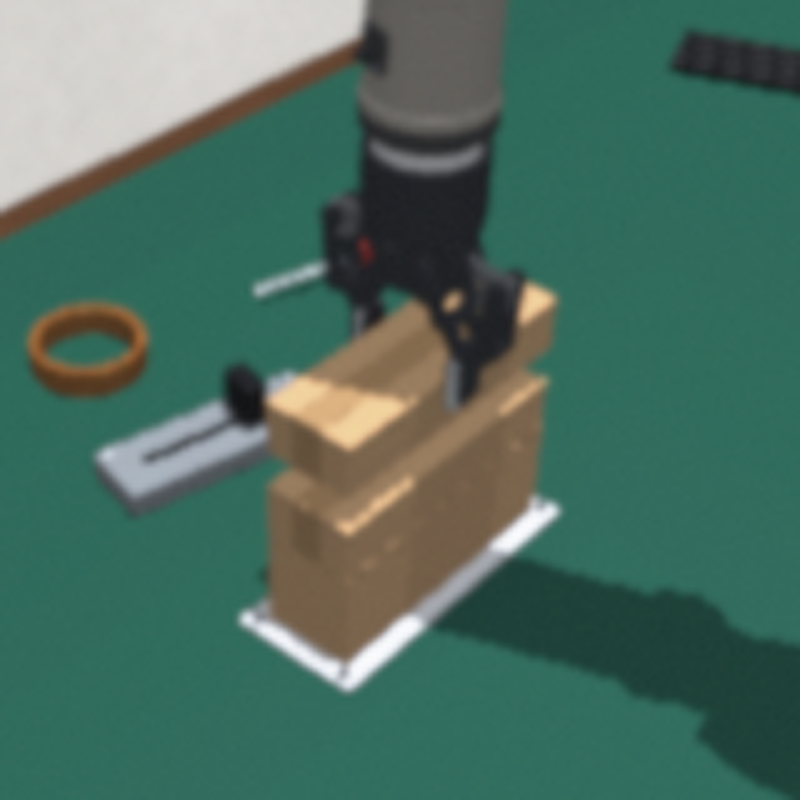

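View pics/v_wrist.png

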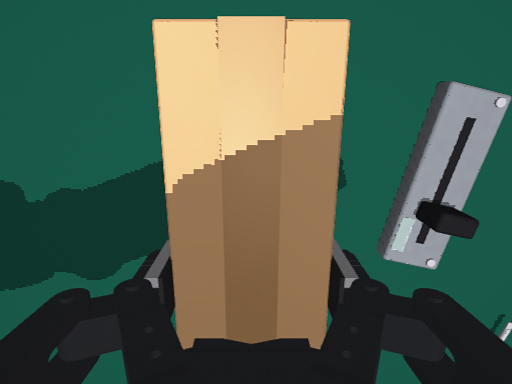

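```bash
python3 -c "
from h import *
plan(459.9,3.0,130.3,3)"
python3 -m creep '[[[-0.18,-0.12,0.5,0.002,-0.002,-0.012,0.5],[-0.18,-0.12,1,0.002,-0.002,-0.012,0.5],[-0.18,-0.12,1.4,0.002,-0.002,-0.012,0.5],[-0.18,-0.12,1.4,0.002,-0.002,-0.012,0.5]]]' 80
python3 -c "
from h import *
plan(459.9,3.0,130.3,3);carthand('w_wrist')"
```

```text
t 35.05 at [462.    1.9 153. ] yaw 2.3 shift cm [-0.22 -0.12  2.27] rv [ 0.002 -0.004 -0.012] F [-0.7  0.1 -3.8] w 0.758 q7 -0.37
t: 35.55
eef_pos: [0.4595, 0.0029, 0.1381]
tool_rot: [-0.0, 1.0, 0.026, -0.0]
contact_force: [-1.2, 0.5, -3.4]
gripper_width: 0.754
t 35.55 at [459.5   2.9 138.1] yaw 3.0 shift cm [ 0.04 -0.01  0.78] rv [-0.     0.     0.001] F [-1.2  0.5 -3.4] w 0.754 q7 -0.38
top z -29.61301151266436 ymin -99.12693932500699 plane [ 3.62457494e-03 -5.10777249e-03 -2.98103273e+01]
[-33.19045986  31.40555139]
[-33.25235989  31.40204657]
```

```bash
python3 -m creep '[[[0.02,0,0.4,0,0,0,0.5],[0.02,0,0.75,0,0,0,0.5],[0.02,0,0.8,0,0,0,0.5],[0.02,0,0.8,0,0,0,0.5]]]' 80
python3 -m creep '[[[0,0,0,0,0,0,0.85],[0,0,0,0,0,0,1],[0,0,0,0,0,0,1]]]'
python3 -m creep '[[[0,0,-3,0,0,0,1],[0,0,-8,0,0,0,1],[0,0,-12,0,0,0,1],[0,0,-15,0,0,0,1],[0,0,-15,0,0,0,1]]]'
python3 - <<'E'
from h import *
plan(620,-90,200,-100.4)
im,W,L=hand(0,0,"x_wrist")
B=boxm(W,0);B=B[np.isfinite(B).all(1)]; p=B[(abs(B[:,2]-154)<5)&(abs(B[:,0])<115)&(abs(B[:,1])<60)]; print("carton in box frame",rect(p/1000),p[:,2].mean())
im,d=bot.read_camera("side"); crop("side",im,200,100,360,260,5,"x_side")
E
```

```text
t: 36.1
eef_pos: [0.46, 0.0029, 0.1306]
tool_rot: [-0.0, 1.0, 0.026, 0.0]
contact_force: [-0.5, -0.5, -1.8]
gripper_width: 0.753
t: 36.48
eef_pos: [0.4603, 0.003, 0.1307]
tool_rot: [-0.0, 1.0, 0.026, 0.001]
contact_force: [-0.3, -0.2, -0.6]
gripper_width: 0.998
t: 37.1
eef_pos: [0.4614, 0.0032, 0.2829]
tool_rot: [0.0, 1.0, 0.026, 0.003]
contact_force: [0.7, -0.0, 0.1]
gripper_width: 0.996
t 37.1 at [461.4   3.2 282.9] yaw 3.0 shift cm [15.3  10.13  8.38] rv [-0.004 -0.005  1.805] F [ 0.7 -0.   0.1] w 0.996 q7 -0.19
carton in box frame (16218, array([1. , 0.2]), array([200.8,  66.3]), 0.1) 153.86752293825634
```

View pics/x_side.png

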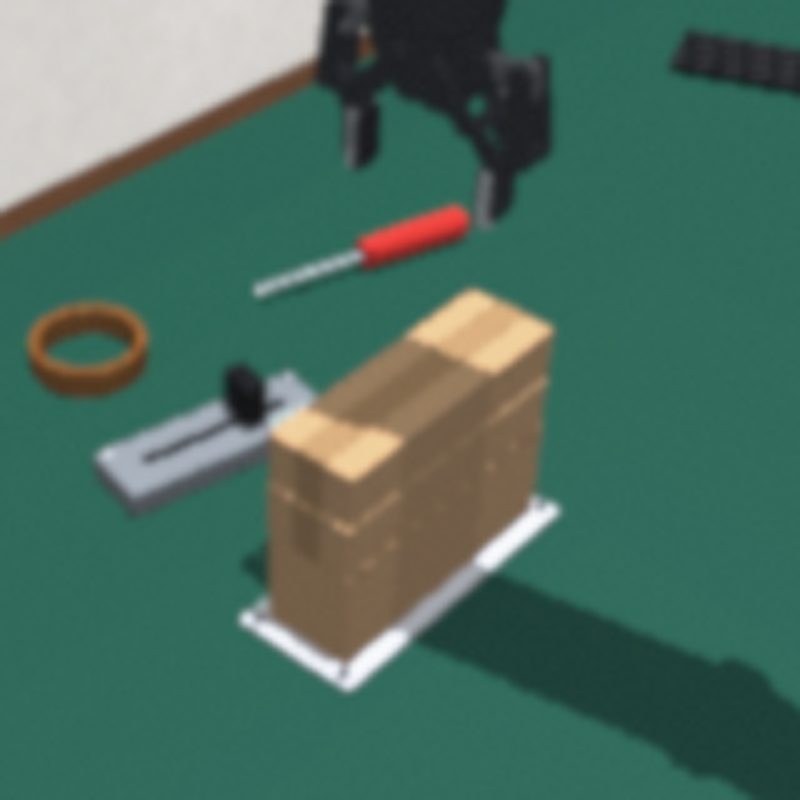

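View pics/x_wrist.png

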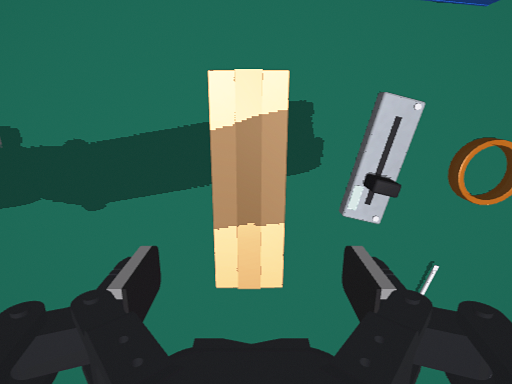

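Run:
```python
from h import *
plan(618,-70,200,-10.4)
im,d=bot.read_camera("side"); W=cloud("side",d).reshape(-1,3); p0,_=tcp()
m=(W[:,2]>.2)&(np.hypot(W[:,0]-p0[0],W[:,1]-p0[1])<.45)&(W[:,0]>-.2)
q=W[m]; r=np.hypot(q[:,0],q[:,1]); rt=np.hypot(*p0[:2])
for dr in np.arange(-.3,.12,.03):
    s=q[(r-rt>dr)&(r-rt<dr+.03)]
    if len(s)>5: print(round(dr,2),len(s),"zmin rel TCP",round(np.percentile(s[:,2],2)-p0[2],3),"zmax",round(s[:,2].max()-p0[2],3))
im,d=bot.read_camera("top"); W=cloud("top",d).reshape(-1,3)
m=(W[:,2]>.045)&(W[:,2]<.07)&(abs(W[:,0]-.6285)<.05)&(abs(W[:,1]+.014)<.08); print(m.sum(), rect(W[m]) if m.sum()>10 else "")
cv2.imwrite("pics/y_top.png",im)
```

```text
t 37.2 at [459.7   2.8 280.2] yaw 3.0 shift cm [15.42  8.1   8.03] rv [ 0.    -0.001  0.234] F [-0.9  0.1 -0. ] w 0.997 q7 -0.19
-0.24 63 zmin rel TCP 0.393 zmax 0.403
-0.21 202 zmin rel TCP 0.377 zmax 0.403
-0.18 297 zmin rel TCP 0.363 zmax 0.4
-0.15 379 zmin rel TCP 0.348 zmax 0.397
-0.12 435 zmin rel TCP 0.332 zmax 0.394
-0.09 733 zmin rel TCP 0.066 zmax 0.389
-0.06 1578 zmin rel TCP 0.033 zmax 0.386
-0.03 1570 zmin rel TCP 0.085 zmax 0.383
-0.0 862 zmin rel TCP 0.083 zmax 0.374
0.03 274 zmin rel TCP 0.017 zmax 0.364
0.06 93 zmin rel TCP 0.061 zmax 0.119
62 (62, array([628.8, -14.1]), array([17.6, 34.1]), 79.9)
```

View pics/y_top.png

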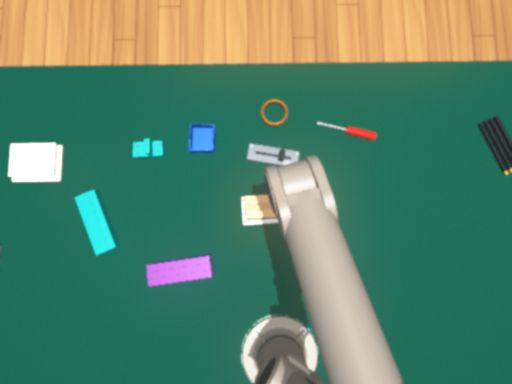

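```bash
python3 -m creep '[[[4,2,0,0,0,0,0],[9,4,0,0,0,0.1,0],[13,7,1,0,0,0.234,0],[15.42,8.1,5,0,0,0.234,0],[15.42,8.1,8,0,0,0.234,0],[15.42,8.1,8,0,0,0.234,0],[15.42,8.1,8,0,0,0.234,0]]]' 60
python3 - <<'E'
from h import *
im,W,L=hand(0,0,"z_wrist"); p=W.reshape(-1,3)
n=p[(p[:,2]>.054)&(p[:,2]<.066)&(np.hypot(p[:,0]-.6285,p[:,1]+.014)<.04)]; print("knob",rect(n))
u=np.array([np.cos(np.radians(79.7)),np.sin(np.radians(79.7))]); K=np.array([628.7,-14])
s=K-50*u; print(s); plan(s[0],s[1],44,-10.3)
E
```

```text
t: 38.17
eef_pos: [0.6184, -0.0693, 0.2012]
tool_rot: [-0.0, 0.996, -0.09, 0.0]
contact_force: [-0.1, 0.2, 1.0]
gripper_width: 0.004
knob (741, array([630.1, -15. ]), array([16.9, 33.8]), 79.8)
[619.75988924 -63.1942519 ]
t 38.23 at [618.8 -69.3 201.9] yaw -10.3 shift cm [-0.05 -0.61 15.79] rv [-0.001 -0.002 -0.001] F [ 0.  -0.4  0. ] w -0.0 q7 -0.44
```

View pics/z_wrist.png

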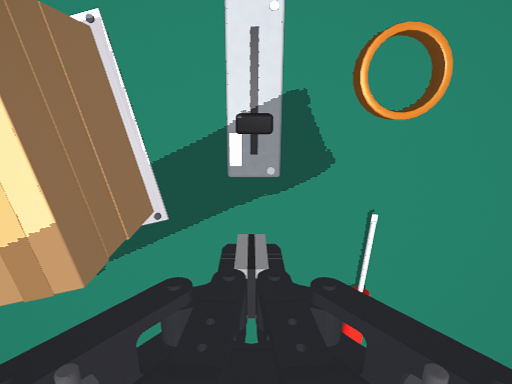

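```bash
python3 -m creep '[[[-0.02,0,4,0,0,0,0],[-0.02,0,8,0,0,0,0],[-0.02,0,12,0,0,0,0],[-0.02,0,15,0,0,0,0],[-0.02,0,15.8,0,0,0,0],[-0.02,0,15.8,0,0,0,0]]]' 60
python3 -c "
from h import *
plan(628.7,-14,44,-10.3)"
```

```text
t: 38.98
eef_pos: [0.6189, -0.0696, 0.0438]
tool_rot: [-0.0, 0.996, -0.09, 0.001]
contact_force: [-0.8, 1.2, 0.7]
gripper_width: -0.001
t 38.98 at [618.9 -69.6  43.8] yaw -10.4 shift cm [-0.04 -5.65 -0.02] rv [-0.    -0.002 -0.001] F [-0.8  1.2  0.7] w -0.001 q7 -0.56
```

```bash
python3 -m creep '[[[0,-1.5,0,0,0,0,0],[0,-3,0,0,0,0,0],[0,-4,0,0,0,0,0],[0,-5,0,0,0,0,0],[0,-6,0,0,0,0,0],[0,-7,0,0,0,0,0],[0,-7.5,0,0,0,0,0],[0,-8,0,0,0,0,0],[0,-8,0,0,0,0,0]]]' 60
python3 - <<'E'
from h import *
im,W,L=hand(0,0,"aa_wrist"); plan(628.7,-14,44,-10.3)
E
```

```text
t: 40.1
eef_pos: [0.6329, 0.0084, 0.0427]
tool_rot: [0.0, 0.996, -0.091, 0.0]
contact_force: [0.1, -5.8, 4.5]
gripper_width: 0.002
t 40.15 at [632.8   8.2  42.7] yaw -10.4 shift cm [-0.    2.25 -0.13] rv [ 0.001 -0.001 -0.002] F [-0.2 -6.4  5.1] w 0.0 q7 -0.68
```

View pics/aa_wrist.png

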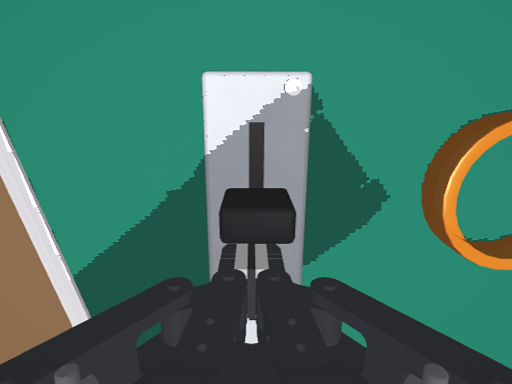

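```bash
python3 -m creep '[[[0,-0.3,0,0,0,0,0],[0,-0.6,0,0,0,0,0],[0,-0.6,0,0,0,0,0]]]' 60; python3 -m creep '[[[0,-0.15,0,0,0,0,0],[0,-0.3,0,0,0,0,0],[0,-0.3,0,0,0,0,0]]]' 60
```

```text
t: 40.52
eef_pos: [0.6338, 0.0137, 0.0426]
tool_rot: [0.001, 0.996, -0.091, 0.0]
contact_force: [0.5, -7.0, 3.6]
gripper_width: 0.001
t: 40.9
eef_pos: [0.6339, 0.0142, 0.0426]
tool_rot: [0.002, 0.996, -0.092, -0.0]
contact_force: [-2.1, -10.4, 7.7]
gripper_width: 0.001
```

```bash
python3 -m creep '[[[0,-0.2,0,0,0,0,0],[0,-0.4,0,0,0,0,0],[0,-0.4,0,0,0,0,0]]]' 60
python3 - <<'E'
from h import *
im,W,L=hand(0,0,"ab_wrist"); p=W.reshape(-1,3)
n=p[(p[:,2]>.054)&(p[:,2]<.066)&(np.hypot(p[:,0]-.637,p[:,1]-.035)<.04)]; print("knob",rect(n))
im,d=bot.read_camera("side"); crop("side",im,200,140,300,220,6,"ab_side")
E
```

```text
t: 41.28
eef_pos: [0.6339, 0.0143, 0.0426]
tool_rot: [0.005, 0.996, -0.093, -0.001]
contact_force: [-5.4, -17.4, 12.7]
gripper_width: 0.001
knob (3605, array([638.8,  32.1]), array([23.3, 34. ]), 79.3)
```

View pics/ab_wrist.png

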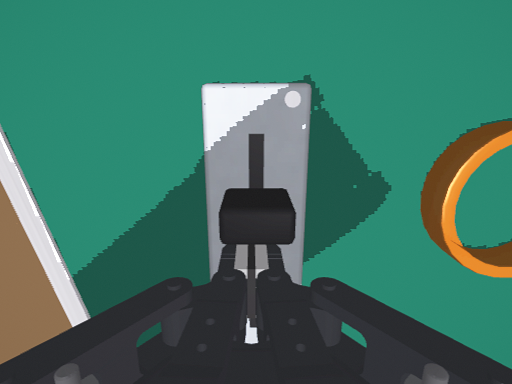

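```bash
python3 -m creep '[[[0,1.5,0,0,0,0,0],[0,3,0,0,0,0,0],[0,4.5,0,0,0,0,0],[0,6,0,0,0,0,0],[0,7.5,0,0,0,0,0],[0,9.5,0,0,0,0,0],[0,9.5,0,0,0,0,0]]]' 60
python3 -m creep '[[[0,0,-4,0,0,0,0],[0,0,-9,0,0,0,0],[0,0,-15,0,0,0,0],[0,3,-20,0,0,0,0],[0,10,-20,0,0,0,0],[0,15,-20,0,0,0,0],[0,20,-20,0,0,0,0],[0,20,-20,0,0,0,0],[0,20,-20,0,0,0,0]]]' 60
python3 - <<'E'
from h import *
plan(600,-250,200,0)
im,d=bot.read_camera("top"); cv2.imwrite("pics/ac_top.png",im); W=cloud("top",d).reshape(-1,3)
m=(W[:,2]>.045)&(W[:,2]<.07)&(abs(W[:,0]-.6285)<.05)&(abs(W[:,1]-.0)<.08); print("knob",rect(W[m]))
m=(W[:,2]>.15)&(W[:,2]<.17)&(abs(W[:,0]-.459)<.07)&(abs(W[:,1])<.14); print("column top",rect(W[m]))
im,d=bot.read_camera("side"); cv2.imwrite("pics/ac_side.png",im)
E
```

```text
t: 42.25
eef_pos: [0.6171, -0.0741, 0.0422]
tool_rot: [0.0, 0.996, -0.092, -0.0]
contact_force: [-0.5, 0.0, 0.3]
gripper_width: 0.001
t: 43.38
eef_pos: [0.582, -0.2669, 0.2424]
tool_rot: [-0.001, 0.996, -0.09, 0.0]
contact_force: [0.9, 0.9, -0.3]
gripper_width: 0.001
t 43.38 at [ 582.  -266.9  242.4] yaw -10.3 shift cm [ 1.46 -1.98  4.25] rv [-0.002 -0.001 -0.18 ] F [ 0.9  0.9 -0.3] w 0.001 q7 -0.09
knob (63, array([629. , -14.1]), array([17.5, 33.3]), 79.8)
column top (1570, array([458.5,   2.8]), array([ 66.2, 200. ]), 3.1)
```

View pics/ac_top.png

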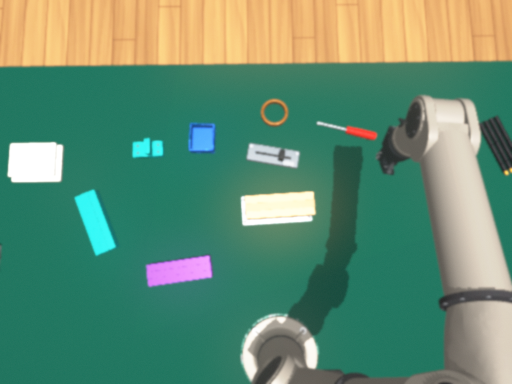

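View pics/ac_side.png

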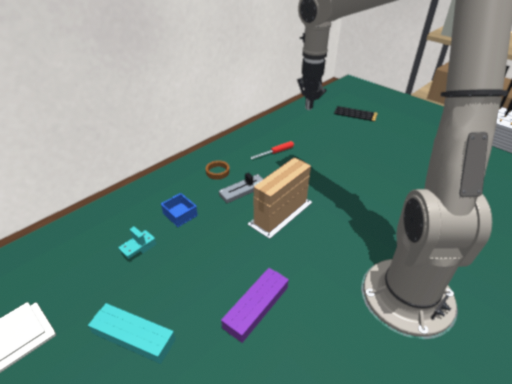

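```bash
python3 -c "
from station import bot
print(bot.hand_in(), bot.get_obs()['t'])"
```

```text
the job is handed in; nothing more can be done
the job is handed in; nothing more can be done
```

I packed the kit box, stacked the two cartons that were present on it, worked the tally knob, and handed the job in at about 43.5 s of the 208 s allowed.

- **Packing:** The parts went in as foot, step, then elbow. The wrist camera showed all three level, with their tops about 4 mm below the rim. Measured along the box, the foot's web was at about -53 mm, the elbow's lug at -9 mm and the step's lug at +52 mm, as specified.
- **Column:** Only two tan cartons were on the bench. The purple and turquoise look-alikes were left alone. The last top view put the column top within 1 mm and 0.1° of the box. The wrist camera instead put the cartons about 1 mm to either side of the box centre along its length, so roughly 2 mm apart from each other.
- **Knob:** I pushed it only after the column was complete, until it stopped moving while the contact force rose to about 22 N. After I backed off, it measured within 1 mm of its starting position.
- **Bystanders:** The bin, tape and screwdriver looked unmoved in the final pictures. I compared them by eye and did not measure them.

No check failed.

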